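Put the narrow picking bin back on the sloped rack

ROBOT

A 6-joint arm with a two-finger parallel gripper is mounted at the origin on the work surface. World frame = base frame: x ahead of the robot, y to its left, z up, the work surface at z = 0. Lengths are in m, angles in rad, forces in N, time in s.
With the tool pointing down it reaches from about 0.4 to 0.825 m from the base axis. Payload 7 kg.
Tool frame: the origin (TCP) lies at the very end of the fingers, on their centre line; the grasp point (between the pads) lies 19 mm behind it; z points along the fingers, y is the direction in which the jaws open and shut (so a half turn about z gives the same grasp; the last joint's range is limited). The gripper opens to 88 mm and grips with 3 to 60 N. Pads are 19 mm wide; open, the fingers measure 130 mm over their backs; the gripper's body (78 mm by 193 mm) begins 47 mm behind the grasp point.
Start: joints at [1.528, 0.359, 0.012, 0, -1.224, -0.288], TCP at [0.219, 0.638, 0.227] pointing down, gripper open.
Joint ranges: [-3.07, 3.07], [-1.43, 2.12], [-1.02, 1.25], [-3.03, 1.67], [-3.05, -0], [-3.03, 3.03]. Speed limits (rad/s): [2.39, 2.39, 3.01, 3.14, 3.14, 3.14].

INTERFACE

Orientations are given as [roll, pitch, yaw] about the fixed x, y, z axes, in that order (R = Rz(yaw) Ry(pitch) Rx(roll)).
In Python, from station import arm, eyes, job, outline_of gives the robot as it stands.
- The arm moves only by the tool apply_moves, never from a script. Its argument "moves" is a list of rows, each a list of 5 numbers: the opening, from -1 (shut) to 1 (fully open), then the shift along the tool's x, y, z in m, then the turn about the tool's z in rad. A call has 1 to 12 rows; each row shifts and turns the commanded pose from where the row before left it, along the tool's axes as they then stand; what a row does not reach is not made up. A row lasts 1/12 s, in which the tool goes at most 41.7 mm and 7.16 degrees, less where a joint would pass 70% of its speed; a pose out of reach is approached as far as the arm can. A call with a gripper value outside its range is refused whole. The fingers move at their own pace and stop on an object; "newtons" is the grip in N (left out, the last holds). Time passes only in rows, so rows that do not move let the fingers close. It gives the time, the measured TCP pose, the force and the opening at its end, in the units of the state.
- arm.get_state(): the state, without advancing time (a new reading comes with each control period).
- eyes.grab_frame(name): name is "side" or "top" or "wrist"; returns a dict with "color" (480x640x3 uint8, red, green, blue), "z_map" (480x640 float32, m along the optical axis (not along the pixel's ray), 0 where there is no reading), "camera_matrix" (3x3 intrinsics, pixels), "extrinsics" (4x4, takes a point from camera to world coordinates). Camera axes: x right, y up, looking along -z (the intrinsics and any distortion apply to the point x, -y, -z); pixel columns grow to the right and rows downward; lengths in m; the calibration is good to about 2 mm. The wrist camera is an equidistant fisheye: a pixel r from the principal point sees the ray r / f radians off the axis. A picture is of the moment at which its call begins.
- job.job_done(): hands the job in, once; it reports no verdict.
Trained networks look in a picture, given as the dict that the camera call returned (one of the last four; its "shot" number tells which), for a name from the list of things; names that differ only in an ending like _2 or _b are one class to them, and where a whole thing is asked for, a point or a joint stands for the part that bears it (a point fixed in the world has none). Each returns a list of dicts, best first, with "score" (0 to 1); they miss things now and then, are a little off and sometimes report something else, mostly with a low value. They report only what shows in the picture. A call takes as long as a camera call.
- outline_of(label, picture): "region" (480x640 bool, what is visible of it) and "extent" ([left, top, right, bottom] in pixels, round what is visible of it).
The state is a dict: "t": time; "q": joint angles; "qd": joint speeds; "joint_efforts": joint torques, N m; "eef_pos": TCP position; "ee_rot": TCP orientation; "force": force on the tool from outside, world axes, zero at the start; "moment": the same for the moment, N m; "width": finger opening in m.
Only numpy, scipy, OpenCV 4.12 (cv2) and the standard library are available. Lean on these libraries where they do the work, as an engineer would, in place of code of your own. Each camera call takes 0.05 s, during which the arm holds its last target.

TASK

Take the narrow empty bin that is standing on its back wall, lay it over onto its base on the worktop and let go of it there. Then take it again and set it in the free lane of the sloped wire rack, between the two low wire dividers, flat on the wires and with its low front down against the rack's front lip. Handle it gently, without letting it topple or drop, and leave everything else where it is.

Things in the scene. Friction and masses are not known exactly. Their poses are not given: they have to be found in the camera images.
- bin_center (a point): The narrow empty bin to put away: red plastic, open top, 150 mm long, 64 wide, 72 high, 0.16 kg; grip it across its width by the flat side walls. This point: half-way along, across and 36 mm above its underside. Axes: x along the length from low front to back wall, y across, z from underside to open top. It starts standing on its back wall: x points straight down, z level, roughly away from the robot.
- bin_front (a point): Middle of the top edge of that bin's low front wall, 75 mm in front of its middle and 36 mm above its underside. A finger lip 46 mm wide sticks out 12 mm from here, making the bin 162 mm tall at the start. The side walls are cut down at 45 degrees towards the front wall; their full 72 mm height runs from 39 mm in front of the bin's middle to its back.
- lane_front (a point): Front end of the free lane on the sloped wire rack: on the tops of the deck wires, in the middle of the lane's width, at the inner face of the rack's front lip (lip 24.5 mm high above the wires). 95 mm above the worktop. Axes: x up the slope, away from the front; y across; z square to the deck. Slope 15 degrees, lower at the front, deck 205 mm deep.
- lane_home (a point): The point of the deck surface 75 mm up the slope from the front of the free lane, same axes: the middle of the bin's underside is here and its axes agree when it is home. The lane is 74 mm wide between two low wire dividers, 5 mm thick, which stand 27.5 mm above the deck wires and run from 10 to 172 mm up the slope from the lip.
- rack: The sloped wire rack: steel frame 390 mm wide, three bays side by side 116 mm apart, which of them is the free lane varies. Origin on the worktop under the middle bay; x points to its back. Its frame rises no higher than the deck, except the rear posts, 205 mm up the slope, 12 mm above it. It is fixed.
- stock_a: A full red bin, 100 mm wide, 150 long, 75 high, fixed in another bay (white caps). Origin on the worktop under its bay. Its side is at least 66 mm from the middle of the free lane.
- stock_b: A full red bin, 100 mm wide, 150 long, 75 high, fixed in another bay (wooden spools). Origin on the worktop under its bay. Its side is at least 66 mm from the middle of the free lane.
- wide_bin: Bystander: an empty red bin 150 mm long, 100 mm wide, 75 mm high, standing upright on the worktop. Origin at the middle of its underside. Leave it alone.
- tape_roll: Bystander: a roll of white packing tape on a brown card core lying flat, 92 mm in diameter, 46 mm high. Origin at the middle of its underside. Leave it alone.
- scoop: Bystander: a metal parts scoop with a wooden handle, about 195 mm long, 40 mm high. Origin on the worktop near the back of the pan. Leave it alone.
- scanner: Bystander: a hand-held code scanner lying on the worktop, about 175 mm long, 50 mm high. Origin under its middle. Leave it alone.

How it is judged:
By the outcome, as a careful person would: the job done as asked, in the order asked, and still so for the second after the job is handed in, with the robot touching nothing.
It also fails if it takes over 62 s, if anything falls off the work surface, if the arm or the gripper's body presses on something with over 40 N, if the wrist force passes 120 N, or if a joint passes its speed limit or range.

## Working session

There is one attempt and no reset: what is moved stays moved. The work goes in short steps, Python scripts to look and compute and a tool call to move; the robot and the scene stay as the last step left them, time stands still between calls to the robot, and variables do not carry over. Pictures are saved under pics/ and viewed, and the job is handed in when it is done.

Besides the shell and the picture viewer there is one more tool, called after "Request:" by a JSON object that holds its "op" and its "data". apply_moves: Moves the arm, as the interface text tells. Its arguments: {"type":"object","properties":{"moves":{"type":"array","items":{"type":"array","items":{"type":"number"}}},"newtons":{"type":"number"}},"required":["moves"]}

```bash
ls; mkdir -p pics
python3 - <<'E'
from station import arm, eyes, job, outline_of
import cv2,json,numpy as np
print(arm.get_state())
for n in ["side","top"]:
    f=eyes.grab_frame(n)
    cv2.imwrite(f"pics/{n}0.png",f["color"][:,:,::-1])
    np.savez(f"{n}0.npz",**{k:f[k] for k in ["color","z_map","camera_matrix","extrinsics"]})
    print(n,f["camera_matrix"],f["extrinsics"],f.keys())
    for l in ["bin_center","rack","stock_a","wide_bin","lane_front"]:
        try:
            for r in outline_of(l,f)[:3]: print(l,r["score"],r["extent"])
        except Exception as e: print(l,e)
E
```

```text
pics
{'t': 0.0, 'q': array([ 1.52806816e+00,  3.59387247e-01,  1.10565101e-02, -3.41465631e-04,
       -1.22410654e+00, -2.88111711e-01]), 'qd': array([ 0.00137724, -0.00063944,  0.00126044,  0.00034327,  0.00064782,
        0.00041538]), 'joint_efforts': array([ 9.17509860e-04, -5.82721531e+01,  2.93050039e+01,  6.99746042e+00,
        6.99714728e-03, -1.45507329e-04]), 'eef_pos': array([0.21912747, 0.63792055, 0.225623  ]), 'ee_rot': array([ 3.13992812e+00, -1.58539609e-04, -3.30956038e-01]), 'force': array([-0.67834522, -1.07745076,  0.1611059 ]), 'moment': array([-0.03215693,  0.02305526, -0.00057134]), 'width': 0.08769592157403285}
side [[479.88612506   0.         323.14581032]
 [  0.         479.88612506 239.18140866]
 [  0.           0.           1.        ]] [[-0.62321353 -0.64942771  0.43571612  0.9777278 ]
 [ 0.7820378  -0.51419279  0.3521685   0.3850904 ]
 [-0.00466589  0.56022265  0.82832893  0.97244535]
 [ 0.          0.          0.          1.        ]] dict_keys(['color', 'z_map', 'camera_matrix', 'extrinsics', 'shot'])
bin_center 0.84 [222.9, 156.6, 266.0, 223.5]
bin_
[... 314 characters left out ...]
33.01634259 237.24269136]
 [  0.           0.           1.        ]] [[ 1.26611059e-02  9.95376987e-01 -9.52068853e-02  4.47892877e-01]
 [-9.99917749e-01  1.27984869e-02  8.32447592e-04  2.84569812e-02]
 [ 2.04710325e-03  9.51885148e-02  9.95457159e-01  9.52604342e-01]
 [ 0.00000000e+00  0.00000000e+00  0.00000000e+00  1.00000000e+00]] dict_keys(['color', 'z_map', 'camera_matrix', 'extrinsics', 'shot'])
bin_center 0.85 [417.5, 225.3, 477.5, 271.9]
rack 0.74 [111.9, 118.6, 342.6, 293.8]
rack 0.48 [124.9, 194.6, 214.7, 286.6]
stock_a 0.89 [121.1, 193.0, 217.2, 287.2]
stock_a 0.65 [192.4, 173.2, 275.2, 271.3]
wide_bin 0.62 [434.3, 92.3, 501.1, 179.6]
lane_front 0.64 [255.6, 146.5, 325.3, 238.9]
```

View pics/side0.png

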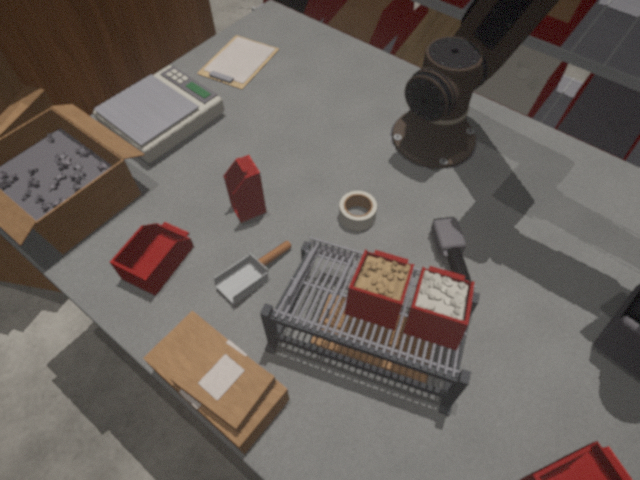

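View pics/top0.png

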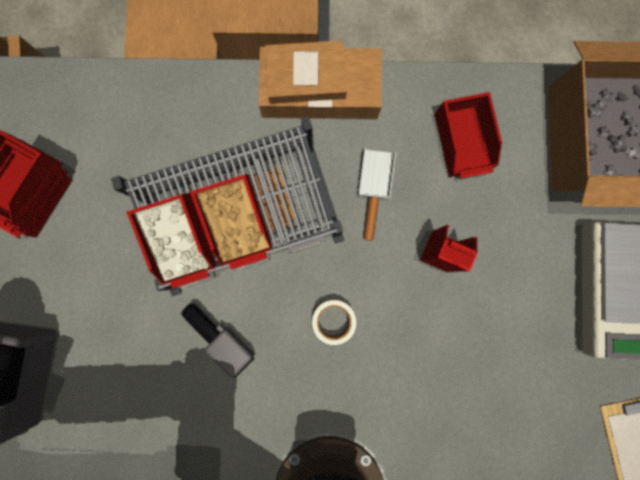

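```bash
cat > h.py <<'E'
import numpy as np
def cloud(f):
    K=f["camera_matrix"];E=f["extrinsics"];z=f["z_map"]
    v,u=np.mgrid[0:480,0:640]
    P=np.stack([(u-K[0,2])/K[0,0]*z,-(v-K[1,2])/K[1,1]*z,-z],-1)
    W=P@E[:3,:3].T+E[:3,3]; W[z<=0]=np.nan
    return W
def red(c):
    c=c.astype(int); return (c[...,0]>70)&(c[...,0]>2.2*c[...,1])&(c[...,0]>2.2*c[...,2])
E
python3 - <<'E'
import numpy as np,cv2
from h import *
for n,(l,t,r,b) in {"top":(410,215,485,280),"side":(215,150,275,228)}.items():
    f=np.load(n+"0.npz"); W=cloud(f); m=red(f["color"])&np.isfinite(W[...,0])
    m2=np.zeros_like(m); m2[t:b,l:r]=m[t:b,l:r]
    P=W[m2]; print(n,len(P),P.min(0),P.max(0))
    P=P[P[:,2]>0.01]
    rect=cv2.minAreaRect(P[:,:2].astype(np.float32)); print(rect)
    for lo in np.arange(0.01,0.17,0.02):
        Q=P[(P[:,2]>=lo)&(P[:,2]<lo+.02)]
        if len(Q)>8: print(round(lo,2),len(Q),cv2.minAreaRect(Q[:,:2].astype(np.float32)))
f=np.load("top0.npz");W=cloud(f)
c=cv2.resize(f["color"][205:290,400:500,::-1],None,fx=7,fy=7,interpolation=cv2.INTER_CUBIC)
cv2.imwrite("pics/topz.png",c)
f=np.load("side0.npz")
c=cv2.resize(f["color"][145:235,200:290,::-1],None,fx=6,fy=6,interpolation=cv2.INTER_CUBIC)
cv2.imwrite("pics/sidez.png",c)
print(np.nanmedian(W[340:400,450:550,2]))
E
```

```text
top 869 [ 0.46732009 -0.27834603  0.00370541] [ 0.55357823 -0.19455972  0.16547636]
((0.5100691914558411, -0.23696666955947876), (0.06397176533937454, 0.06989312171936035), 67.62825012207031)
0.11 29 ((0.5101007223129272, -0.2367808222770691), (0.06255099922418594, 0.06945711374282837), 68.1126480102539)
0.13 347 ((0.5024858713150024, -0.23386065661907196), (0.06400944292545319, 0.05326036736369133), 66.80679321289062)
0.15 447 ((0.49526718258857727, -0.23045632243156433), (0.063008151948452, 0.037119049578905106), 66.44501495361328)
side 255 [ 0.47065967 -0.25689848  0.00468302] [ 0.55654014 -0.19498312  0.16671369]
((0.5130301713943481, -0.23489141464233398), (0.06173807755112648, 0.06721536815166473), 64.97802734375)
0.13 68 ((0.49683690071105957, -0.22250038385391235), (0.0714317113161087, 0.03613659366965294), 37.737548828125)
0.15 180 ((0.49752551317214966, -0.22714003920555115), (0.0615498311817646, 0.032276660203933716), 67.03723907470703)
0.00015738045582125437
```

View pics/topz.png

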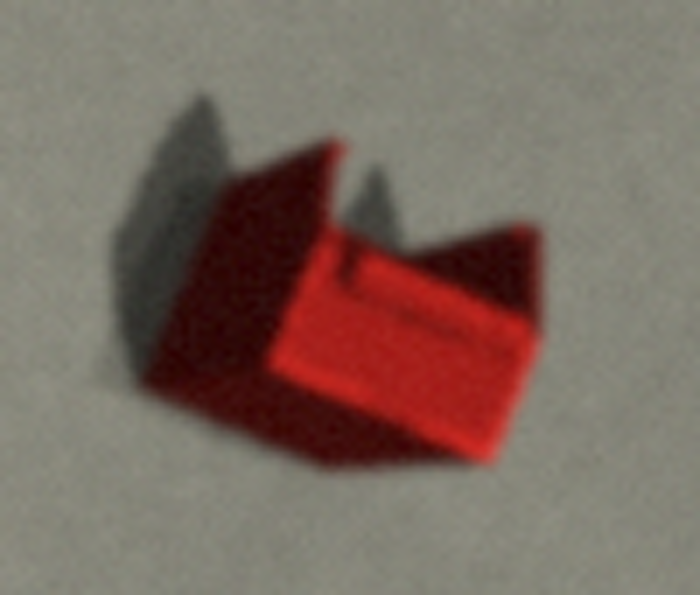

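View pics/sidez.png

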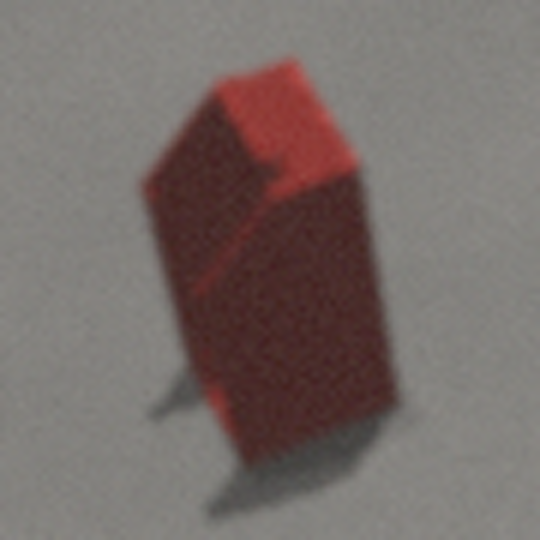

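Run:
```python
import numpy as np,cv2
from h import *
f=np.load("top0.npz");W=cloud(f);c=f["color"]
def box(l,t,r,b,lo,hi=0.3,extra=None):
    P=W[t:b,l:r].reshape(-1,3); k=np.isfinite(P[:,0])&(P[:,2]>lo)&(P[:,2]<hi); P=P[k]
    rc=cv2.minAreaRect(P[:,:2].astype(np.float32)); print(len(P),P.min(0).round(3),P.max(0).round(3),rc); return P
print("wide");box(425,85,510,185,0.02)
print("scoop");box(350,140,405,245,0.006)
print("tape");box(300,290,365,350,0.01)
print("scanner");box(175,295,260,380,0.01)
# rack: stock red rims
print("rack all"); P=box(105,110,350,300,0.03)
# left stock & right stock red
m=red(c)&np.isfinite(W[...,0])&(W[...,2]>0.13)
for n,(l,t,r,b) in {"caps":(120,190,213,292),"spools":(200,170,275,272)}.items():
    mm=np.zeros_like(m);mm[t:b,l:r]=m[t:b,l:r];Q=W[mm];print(n,len(Q),cv2.minAreaRect(Q[:,:2].astype(np.float32)),Q[:,2].max())
# free lane area points
for v in range(120,250,6):
    print(v,' '.join('%4d'%(1000*W[v,u,2]) if np.isfinite(W[v,u,2]) else ' nan' for u in range(246,350,4)))
cv2.imwrite("pics/rackz.png",cv2.resize(c[110:300,200:350,::-1],None,fx=4,fy=3.1,interpolation=cv2.INTER_CUBIC)[:600])
```

```text
wide
2237 [ 0.668 -0.36   0.02 ] [ 0.845 -0.231  0.079] ((0.7551231980323792, -0.2964549660682678), (0.16321539878845215, 0.1028289645910263), 11.36934757232666)
scoop
1714 [ 0.533 -0.157  0.006] [ 0.76  -0.044  0.05 ] ((0.6535956263542175, -0.09099918603897095), (0.07829293608665466, 0.23843075335025787), 76.22225189208984)
tape
888 [ 0.314 -0.053  0.01 ] [0.404 0.039 0.051] ((0.3593776226043701, -0.00690169632434845), (0.09059063345193863, 0.09018418937921524), 46.301048278808594)
scanner
2162 [0.244 0.16  0.017] [0.392 0.313 0.055] ((0.3222418427467346, 0.2399105429649353), (0.1772119104862213, 0.061239033937454224), 47.181297302246094)
rack all
19332 [ 0.42  -0.036  0.03 ] [0.812 0.415 0.209] ((0.6407251954078674, 0.16368348896503448), (0.31900590658187866, 0.4870021641254425), 18.695392608642578)
caps 1101 ((0.5221570730209351, 0.2756790518760681), (0.16180220246315002, 0.14196595549583435), 18.868886947631836) 0.2092038477893372
spools 807 ((0.5532565712928772, 0.19917118549346924), (0.16497603058815002, 0.13823631405830383), 12.680428504943848) 0.20906471134136695
120    0    
[... 2235 characters left out ...]
   98   94    9    0    2   -1
222  148  148  158  183  154   15   10  106  133  105    4  105   -1  103    0   99   -1   -1   -3  128   98   93   92   90    2   -1
228  148  155  150  149  178  107  105    2  102    1    0    0    0   98    2   96   95   99   -3  122  nan   11   90   91   87    1
234  139  140  146  148  140  148    0    0  101  128   97   91   96  nan   95    0   87   87  107  118  119   -2   37   59    9    0
240  146  140  136  137  131  160  100   97   92   96    1    0   88  104  116  120   87   87   90   91   -4    0   11    7   11    0
246  131  142  137  129  127  128  140    1    1  117  116  115   91   85   87   84   85   -2    3    0    1   -1   -2   -2    1    0
```

View pics/rackz.png

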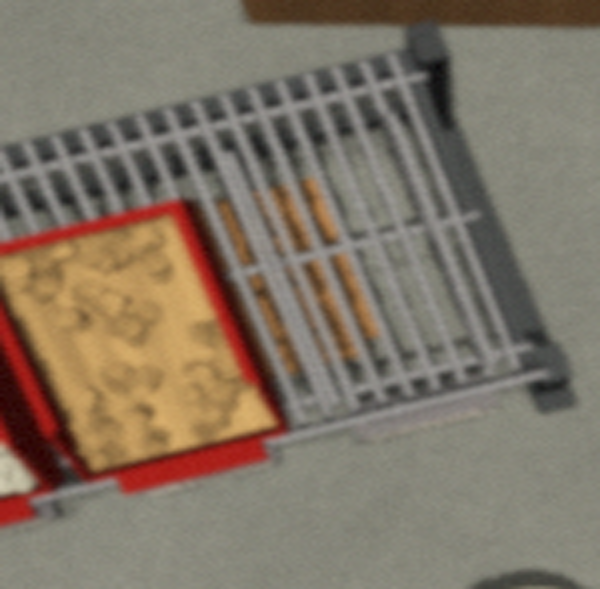

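```bash
cat > lane.py <<'E'
import numpy as np,cv2
from h import *
def fit(npz,reg,yaw0=np.radians(17)):
    f=np.load(npz);W=cloud(f);l,t,r,b=reg
    P=W[t:b,l:r].reshape(-1,3);P=P[np.isfinite(P[:,0])&(P[:,2]>0.08)]
    # ransac deck plane with slope 15deg given yaw unknown
    best=None
    for yaw in np.radians(np.arange(12,24,0.25)):
        d=P[:,0]*np.cos(yaw)+P[:,1]*np.sin(yaw)
        h=(P[:,2]-d*np.tan(np.radians(15)))*np.cos(np.radians(15))
        hist,e=np.histogram(h,bins=np.arange(-.15,.1,.003))
        k=hist.argmax()
        s=np.sort(hist)[-2:].sum()
        if best is None or s>best[0]: best=(s,yaw,e[k]+.0015)
    return P,best
if __name__=="__main__":
    P,b=fit("top0.npz",(246,120,345,250)); print(b,np.degrees(b[1]))
    P2,b2=fit("side0.npz",(255,235,360,330)); print(b2,np.degrees(b2[1]))
    from scipy.optimize import least_squares
    for Q,bb in ((P,b),(P2,b2)):
        # plane LSQ on inliers
        A=np.c_[Q[:,:2],np.ones(len(Q))]
        d=Q[:,0]*np.cos(bb[1])+Q[:,1]*np.sin(bb[1]);h=(Q[:,2]-d*np.tan(np.radians(15)))*np.cos(np.radians(15))-bb[2]
        k=abs(h)<.006
        for _ in range(5):
            c,*_=np.linalg.lstsq(A[k],Q[k,2],rcond=None); res=Q[:,2]-A@c; k=abs(res)<.005
        print("plane",c,"yaw",np.degrees(np.arctan2(c[1],c[0])),"slope",np.degrees(np.arctan(np.hypot(c[0],c[1]))),k.sum())
        hi=(res>.016)&(res<.034)
        H=Q[hi];print(len(H))
        np.save("H%d.npy"%len(Q),np.c_[H,res[hi]])
        for yaw in np.radians([16,17,18,19]):
            y=-H[:,0]*np.sin(yaw)+H[:,1]*np.cos(yaw)
            hist,e=np.histogram(y,bins=np.arange(-.3,.2,.004)); 
            print(np.degrees(yaw),[(round(e[i],3),hist[i]) for i in hist.nonzero()[0] if hist[i]>4])
E
python3 lane.py
```

```text
(np.int64(2663), np.float64(0.39706240482870997), np.float64(-0.0404999999999999)) 22.75
(np.int64(1840), np.float64(0.39269908169872414), np.float64(-0.0404999999999999)) 22.5
plane [ 0.25059923  0.10686615 -0.04582997] yaw 23.095457242284926 slope 15.239483521198146 3260
866
16.0 [(np.float64(-0.16), np.int64(10)), (np.float64(-0.156), np.int64(16)), (np.float64(-0.152), np.int64(16)), (np.float64(-0.148), np.int64(11)), (np.float64(-0.144), np.int64(7)), (np.float64(-0.14), np.int64(7)), (np.float64(-0.136), np.int64(18)), (np.float64(-0.132), np.int64(102)), (np.float64(-0.128), np.int64(114)), (np.float64(-0.124), np.int64(21)), (np.float64(-0.12), np.int64(6)), (np.float64(-0.116), np.int64(6)), (np.float64(-0.112), np.int64(6)), (np.float64(-0.108), np.int64(6)), (np.float64(-0.104), np.int64(6)), (np.float64(-0.1), np.int64(6)), (np.float64(-0.096), np.int64(6)), (np.float64(-0.092), np.int64(5)), (np.float64(-0.088), np.int64(5)), (np.float64(-0.084), np.int64(5)), (np.float64(-0.08), np.int64(6)), (np.float64(-0.076), np.int64(5)), (np.float64(-0.072), np.int64(5)), (np.flo
[... 8980 characters left out ...]
float64(-0.132), np.int64(6)), (np.float64(-0.128), np.int64(9)), (np.float64(-0.124), np.int64(5)), (np.float64(-0.116), np.int64(9)), (np.float64(-0.112), np.int64(6)), (np.float64(-0.104), np.int64(8)), (np.float64(-0.1), np.int64(7)), (np.float64(-0.096), np.int64(5)), (np.float64(-0.088), np.int64(9)), (np.float64(-0.084), np.int64(45)), (np.float64(-0.08), np.int64(146)), (np.float64(-0.076), np.int64(8)), (np.float64(-0.072), np.int64(7)), (np.float64(-0.052), np.int64(14)), (np.float64(-0.048), np.int64(13)), (np.float64(-0.044), np.int64(12)), (np.float64(-0.04), np.int64(12)), (np.float64(-0.036), np.int64(14)), (np.float64(-0.032), np.int64(13)), (np.float64(-0.028), np.int64(7))]
```

```bash
ls H*
python3 - <<'E'
import numpy as np,glob
from scipy.optimize import minimize
for fn in sorted(glob.glob("H*.npy")):
    H=np.load(fn); 
    def cost(p):
        yaw,y0=p; y=-H[:,0]*np.sin(yaw)+H[:,1]*np.cos(yaw)-y0
        r=abs(abs(y)-.0395); return np.minimum(r/.003,1).mean()
    best=min(((cost((a,y)),a,y) for a in np.radians(np.arange(14,24,.25)) for y in np.arange(-.18,-.04,.002)))
    s=minimize(cost,best[1:],method="Nelder-Mead",options=dict(initial_simplex=np.array([best[1:],(best[1]+.01,best[2]),(best[1],best[2]+.003)])))
    yaw,y0=s.x
    x=H[:,0]*np.cos(yaw)+H[:,1]*np.sin(yaw); y=-H[:,0]*np.sin(yaw)+H[:,1]*np.cos(yaw)-y0
    on=abs(abs(y)-.0395)<.004
    print(fn,np.degrees(yaw),y0,s.fun,"divider x range",np.percentile(x[on],[0,1,99,100]).round(4),"each mean y", y[on&(y>0)].mean(), y[on&(y<0)].mean())
    lip=(abs(y)<.033)
    xs=x[lip];print(" lip pts x,z:",np.percentile(xs,[5,25,50,75,95]).round(4),np.median(H[lip,2]),np.median(H[on,3]))
    k=on&(abs(x-np.median(xs)-.1)<.02)
    print(" mean z at mid lip of dividers")
E
```

```text
H4357.npy
H5775.npy
H4357.npy 18.558204140031187 -0.11288167572021476 0.6270031665350408 divider x range [0.5107 0.5125 0.6822 0.6837] each mean y 0.039081495547892704 -0.03963266433308246
 lip pts x,z: [0.5109 0.5131 0.5142 0.5157 0.5167] 0.11703051516403873 0.028402990350139476
 mean z at mid lip of dividers
H5775.npy 18.670354513050846 -0.11684469841420643 0.6820868599796925 divider x range [0.5095 0.5107 0.6777 0.6797] each mean y 0.03930563140756133 -0.03927953672717111
 lip pts x,z: [0.5095 0.5105 0.5117 0.513  0.5143] 0.11744069659751322 0.029438928905106188
 mean z at mid lip of dividers
```

Request:
{"op": "apply_moves", "data": {"moves": [[1,0,0,-0.04,0],[1,0,0,-0.04,0],[1,0.03,0.025,0,0],[1,0.03,0.025,0,0],[1,0.03,0.025,0,0],[1,0.03,0.025,0,0],[1,0.03,0.025,0,0],[1,0.03,0.025,0,0],[1,0.03,0.025,0,0],[1,0.03,0.025,0,0],[1,0.03,0.025,0,0],[1,0.03,0.025,0,0]]}}

```text
t: 1.6
eef_pos: [0.4223, 0.3027, 0.307]
ee_rot: [-3.141, -0.0, -0.33]
force: [1.0, -0.4, -0.3]
width: 0.0875
```

```bash
cat > d.py <<'E'
import sys,numpy as np
from station import arm
from scipy.spatial.transform import Rotation as Ro
s=arm.get_state();p=s["eef_pos"];R=Ro.from_euler("xyz",s["ee_rot"]).as_matrix()
print("t",round(s["t"],2),"p",p.round(4),"rot",s["ee_rot"].round(4),"q",s["q"].round(3),"F",s["force"].round(2),"w",round(s["width"],4))
if len(sys.argv)>3:
    t=np.array(list(map(float,sys.argv[1:4])));print("tool delta",(R.T@(t-p)).round(4))
    if len(sys.argv)>4: print("turn",((s["ee_rot"][2]-float(sys.argv[4])+np.pi/2)%np.pi-np.pi/2).round(4))
E
python3 d.py 0.519 -0.241 0.30 -0.398
```

```text
t 1.6 p [0.4223 0.3027 0.307 ] rot [-3.1406e+00 -3.0000e-04 -3.3040e-01] q [ 1.     0.055 -0.194  0.    -1.32   0.24 ] F [ 0.99 -0.42 -0.27] w 0.0875
tool delta [0.2678 0.483  0.0066]
turn 0.0676
```

Request:
{"op": "apply_moves", "data": {"moves": [[1,0.02,0.035,0,0],[1,0.02,0.035,0,0],[1,0.02,0.035,0,0],[1,0.02,0.035,0,0],[1,0.02,0.035,0,0],[1,0.02,0.035,0,0],[1,0.02,0.035,0,0],[1,0.02,0.035,0,0],[1,0.02,0.035,0,0],[1,0.02,0.035,0,0],[1,0.02,0.035,0,0],[1,0.02,0.035,0,0]]}}

```text
t: 2.6
eef_pos: [0.5123, -0.1728, 0.307]
ee_rot: [-3.141, -0.001, -0.331]
force: [0.7, 0.5, -0.6]
width: 0.0882
```

Request:
{"op": "apply_moves", "data": {"moves": [[1,0,0,0,0.067],[1,0.025,0.06,0,0],[1,0,0,0.0,0]]}}

```text
t: 2.85
eef_pos: [0.5118, -0.2167, 0.3062]
ee_rot: [3.14, 0.001, -0.401]
force: [1.2, 1.2, 0.2]
width: 0.0875
```

```bash
python3 d.py 0.519 -0.241 0.104 -0.398
python3 - <<'E'
from station import eyes
import cv2
for n in ["wrist","side"]:
    f=eyes.grab_frame(n); cv2.imwrite(f"pics/{n}1.png",f["color"][:,:,::-1])
E
```

```text
t 2.85 p [ 0.5118 -0.2167  0.3062] rot [ 3.1402e+00  5.0000e-04 -4.0120e-01] q [-4.700e-02  1.200e-01 -1.240e-01  1.000e-03 -1.328e+00  1.217e+00] F [1.22 1.24 0.18] w 0.0875
tool delta [0.0162 0.0193 0.2022]
turn -0.0032
```

View pics/wrist1.png

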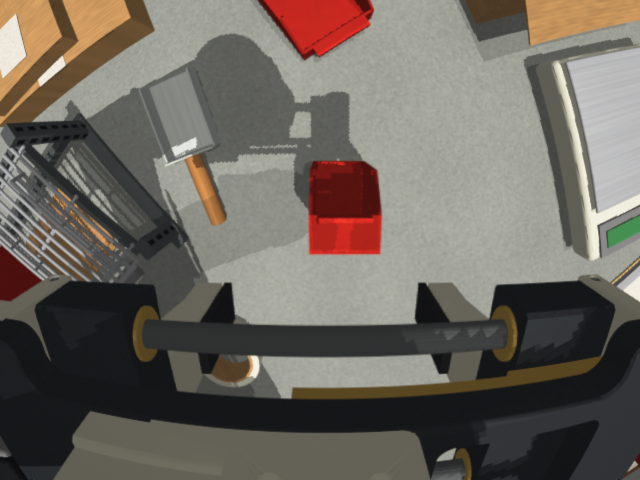

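Request:
{"op": "apply_moves", "data": {"moves": [[1,0.016,0.019,0,-0.003],[1,0,0,0.035,0],[1,0,0,0.035,0],[1,0,0,0.03,0],[1,0,0,0.02,0],[1,0,0,0,0]]}}

```text
t: 3.45
eef_pos: [0.5171, -0.2343, 0.1822]
ee_rot: [3.141, 0.007, -0.394]
force: [-0.6, -0.2, -1.7]
width: 0.0876
```

```bash
python3 d.py 0.519 -0.241 0.104 -0.398
python3 - <<'E'
from station import eyes
import cv2
for n in ["wrist","side"]:
    f=eyes.grab_frame(n); cv2.imwrite(f"pics/{n}2.png",f["color"][:,:,::-1])
E
```

```text
t 3.45 p [ 0.5171 -0.2343  0.1822] rot [ 3.1408  0.0073 -0.3942] q [-0.082  0.221 -0.286 -0.002 -1.071  1.259] F [-0.56 -0.17 -1.72] w 0.0876
tool delta [0.0049 0.0054 0.0781]
turn 0.0038
```

View pics/wrist2.png

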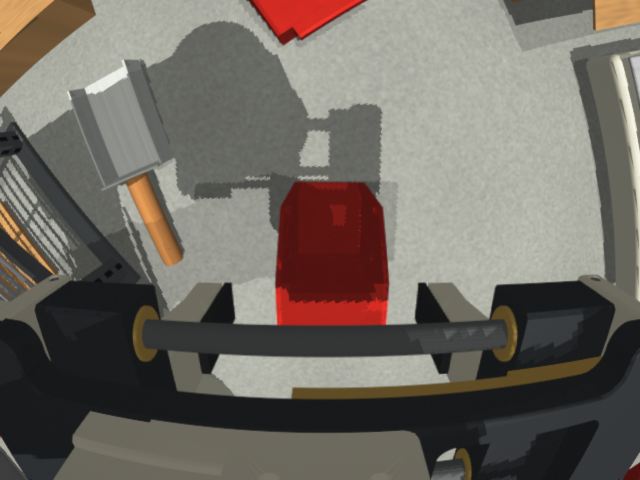

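View pics/side2.png

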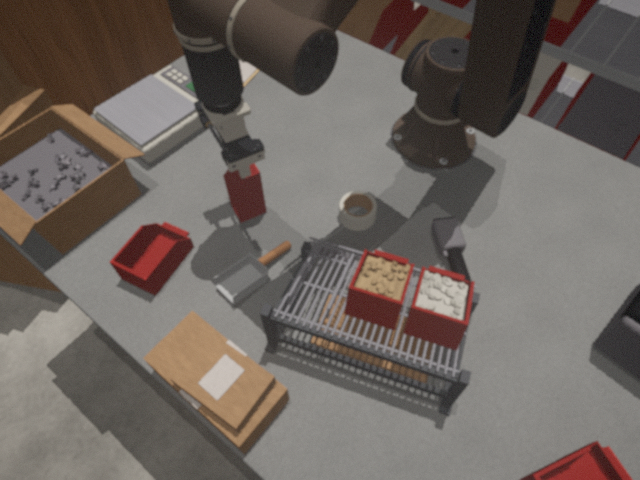

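Request:
{"op": "apply_moves", "data": {"moves": [[1,0.005,0.004,0,0.004],[1,0,0,0.025,0],[1,0,0,0.025,0],[1,0,0,0.02,0],[1,0,0,0.008,0],[1,0,0,0,0],[1,0,0,0,0]]}}

```text
t: 4.13
eef_pos: [0.5239, -0.242, 0.1101]
ee_rot: [3.142, -0.002, -0.398]
force: [0.8, -0.8, 0.9]
width: 0.0878
```

```bash
python3 d.py 0.519 -0.241 0.104 -0.398
python3 - <<'E'
from station import eyes
import cv2
for n in ["wrist"]:
    f=eyes.grab_frame(n); cv2.imwrite(f"pics/{n}3.png",f["color"][:,:,::-1])
E
```

```text
t 4.13 p [ 0.5239 -0.242   0.1101] rot [ 3.1416e+00 -1.8000e-03 -3.9840e-01] q [-9.400e-02  3.010e-01 -3.630e-01  1.000e-03 -9.060e-01  1.266e+00] F [ 0.77 -0.75  0.9 ] w 0.0878
tool delta [-0.0049  0.0009  0.0061]
turn -0.0004
```

View pics/wrist3.png

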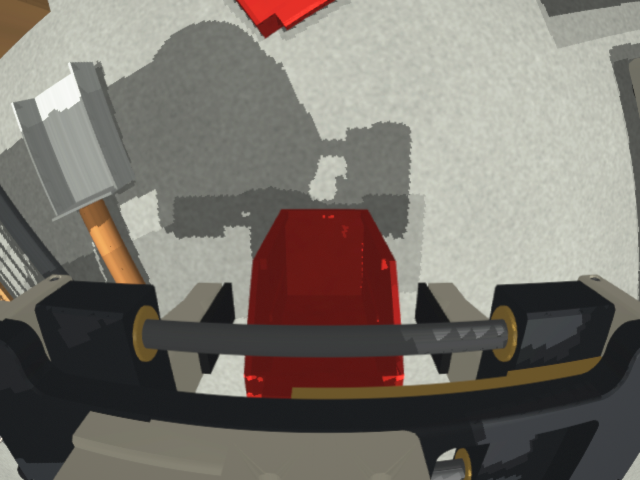

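Request:
{"op": "apply_moves", "data": {"moves": [[1,-0.004,0,0.005,0],[0.5,0,0,0,0],[0.2,0,0,0,0],[0,0,0,0,0],[-0.3,0,0,0,0],[-0.6,0,0,0,0],[-1,0,0,0,0],[-1,0,0,0,0]], "newtons": 12}}

```text
t: 4.85
eef_pos: [0.5193, -0.2402, 0.1039]
ee_rot: [-3.142, -0.001, -0.399]
force: [-0.1, 0.6, 3.1]
width: 0.064
```

```bash
python3 d.py 0.519 -0.241 0.104 -0.398
```

```text
t 4.85 p [ 0.5193 -0.2402  0.1039] rot [-3.1416e+00 -6.0000e-04 -3.9860e-01] q [-0.091  0.301 -0.379  0.    -0.89   1.263] F [-0.08  0.61  3.08] w 0.064
tool delta [ 0.      0.0009 -0.0001]
turn -0.0006
```

Request:
{"op": "apply_moves", "data": {"moves": [[-1,0,0,-0.005,0],[-1,0,0,-0.01,0],[-1,0,0,-0.005,0],[-1,0,0,0,0],[-1,0.01,-0.004,0,0],[-1,0.015,-0.006,0,0],[-1,0.015,-0.006,0,0],[-1,0.015,-0.006,0,0],[-1,0,0,0,0],[-1,0,0,0,0]], "newtons": 12}}

```text
t: 5.68
eef_pos: [0.579, -0.2411, 0.1227]
ee_rot: [3.141, 0.001, -0.399]
force: [-0.7, -0.1, -1.5]
width: 0.0638
```

```bash
python3 d.py
python3 - <<'E'
from station import eyes
import cv2
for n in ["side"]:
    f=eyes.grab_frame(n); cv2.imwrite(f"pics/{n}4.png",cv2.resize(f["color"][60:260,120:360,::-1],None,fx=3,fy=3))
E
```

```text
t 5.68 p [ 0.579  -0.2411  0.1227] rot [ 3.1414e+00  8.0000e-04 -3.9860e-01] q [-0.084  0.363 -0.233 -0.    -0.975  1.256] F [-0.69 -0.13 -1.5 ] w 0.0638
```

View pics/side4.png

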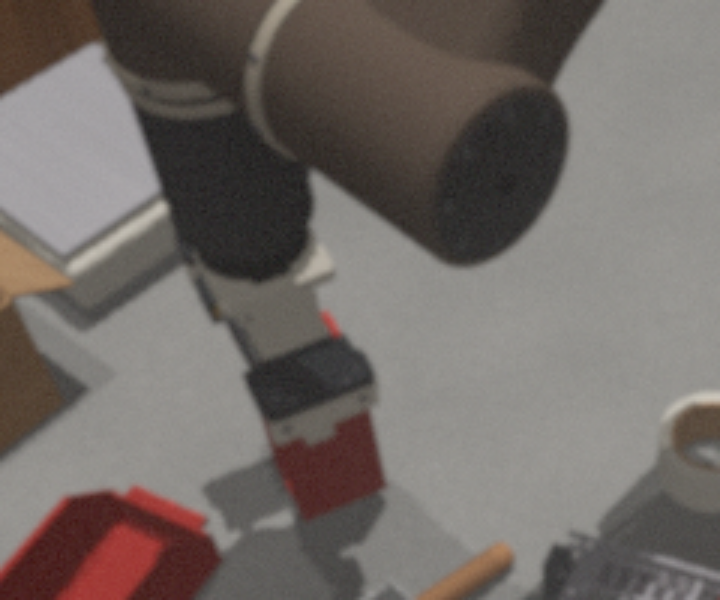

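Request:
{"op": "apply_moves", "data": {"moves": [[-1,0,0,0.006,0],[-1,0,0,0.006,0],[-1,0,0,0.004,0],[-1,0,0,0.002,0],[-1,0,0,0.001,0],[-1,0,0,0,0],[-1,0,0,0,0]], "newtons": 12}}

```text
t: 6.32
eef_pos: [0.5783, -0.2413, 0.1047]
ee_rot: [3.142, -0.0, -0.399]
force: [-0.8, -0.0, -1.3]
width: 0.0639
```

```bash
python3 d.py
```

```text
t 6.32 p [ 0.5783 -0.2413  0.1047] rot [ 3.1416e+00 -2.0000e-04 -3.9880e-01] q [-0.084  0.38  -0.255  0.    -0.936  1.256] F [-0.81 -0.01 -1.32] w 0.0639
```

Request:
{"op": "apply_moves", "data": {"moves": [[-1,0,0,0.001,0],[-1,0,0,0,0],[-1,0,0,0,0],[-1,-0.005,0,-0.0015,0],[-1,-0.006,0,-0.0015,0],[-1,-0.006,0,-0.0015,0],[-1,-0.006,0,-0.0015,0],[-1,-0.006,0,-0.0008,0],[-1,-0.006,0,-0.0005,0],[-1,-0.006,0,-0.0005,0],[-1,-0.004,0,-0.0004,0],[-1,0,0,0,0]], "newtons": 5}}

```text
t: 7.32
eef_pos: [0.5359, -0.2234, 0.112]
ee_rot: [-3.141, 0.0, -0.399]
force: [0.0, -0.6, -2.2]
width: 0.0644
```

```bash
python3 d.py
python3 - <<'E'
from station import eyes
import cv2
for n in ["side"]:
    f=eyes.grab_frame(n); cv2.imwrite(f"pics/{n}5.png",cv2.resize(f["color"][60:260,120:360,::-1],None,fx=3,fy=3))
E
```

```text
t 7.32 p [ 0.5359 -0.2234  0.112 ] rot [-3.1414e+00  1.0000e-04 -3.9870e-01] q [-0.058  0.305 -0.351 -0.    -0.915  1.231] F [ 0.04 -0.58 -2.17] w 0.0644
```

View pics/side5.png

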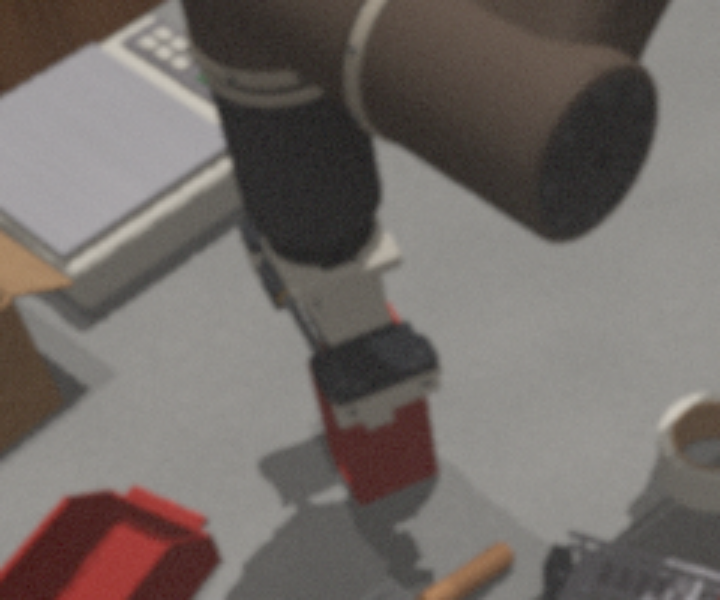

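Run:
```python
from station import eyes
import cv2
for n in ["wrist"]:
    f=eyes.grab_frame(n); cv2.imwrite(f"pics/{n}5.png",f["color"][:,:,::-1])
```

View pics/wrist5.png

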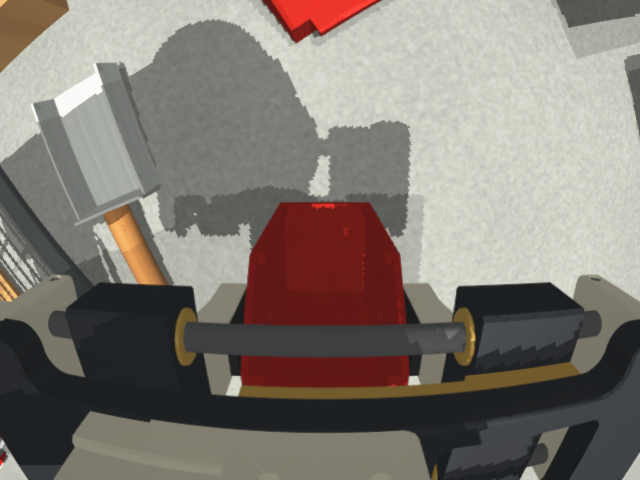

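Request:
{"op": "apply_moves", "data": {"moves": [[-1,0,0,0.003,0],[-1,0,0,0.003,0],[-1,0,0,0.001,0],[-1,0,0,0.001,0],[-1,0,0,0,0],[-1,0,0,0,0]], "newtons": 5}}

```text
t: 7.92
eef_pos: [0.537, -0.2238, 0.1038]
ee_rot: [-3.142, -0.0, -0.399]
force: [0.1, -0.3, 1.6]
width: 0.0639
```

```bash
python3 d.py
python3 - <<'E'
from station import eyes
import cv2
for n in ["side"]:
    f=eyes.grab_frame(n); cv2.imwrite(f"pics/{n}6.png",cv2.resize(f["color"][110:240,160:316,::-1],None,fx=4.5,fy=4.5,interpolation=cv2.INTER_CUBIC))
E
```

```text
t 7.92 p [ 0.537  -0.2238  0.1038] rot [-3.1416e+00 -3.0000e-04 -3.9880e-01] q [-0.059  0.315 -0.357  0.    -0.898  1.231] F [ 0.13 -0.34  1.6 ] w 0.0639
```

View pics/side6.png

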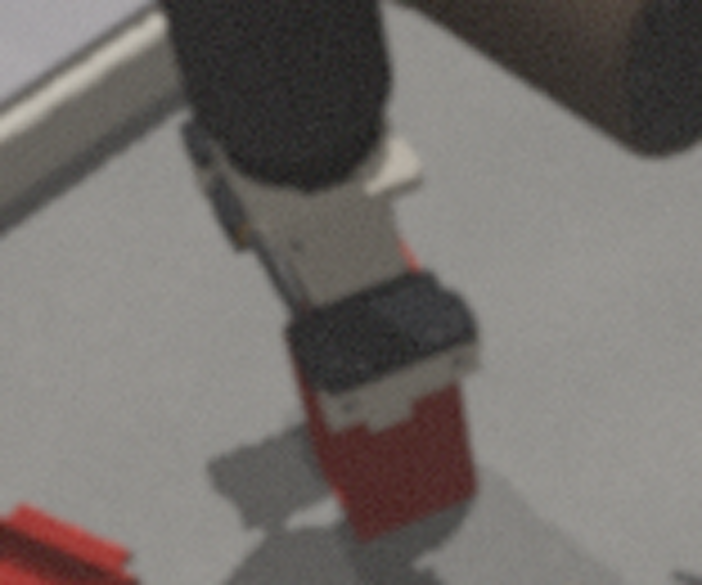

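Request:
{"op": "apply_moves", "data": {"moves": [[-1,0,0,0,0],[-1,0,0,0.001,0],[-1,0,0,0,0],[0.6,0,0,0,0],[0.7,0,0,0,0],[0.7,0,0,0,0],[0.7,0,0,0,0]], "newtons": 3}}

```text
t: 8.55
eef_pos: [0.5364, -0.2237, 0.1025]
ee_rot: [3.141, 0.001, -0.399]
force: [0.2, -0.1, -0.1]
width: 0.0743
```

```bash
python3 d.py
python3 - <<'E'
from station import eyes
import cv2
for n in ["side"]:
    f=eyes.grab_frame(n); cv2.imwrite(f"pics/{n}7.png",cv2.resize(f["color"][110:240,160:316,::-1],None,fx=4.5,fy=4.5,interpolation=cv2.INTER_CUBIC))
f=eyes.grab_frame("wrist"); cv2.imwrite(f"pics/wrist7.png",f["color"][:,:,::-1])
E
```

```text
t 8.55 p [ 0.5364 -0.2237  0.1025] rot [ 3.1415e+00  7.0000e-04 -3.9890e-01] q [-0.059  0.316 -0.359 -0.    -0.896  1.231] F [ 0.24 -0.1  -0.05] w 0.0743
```

View pics/side7.png

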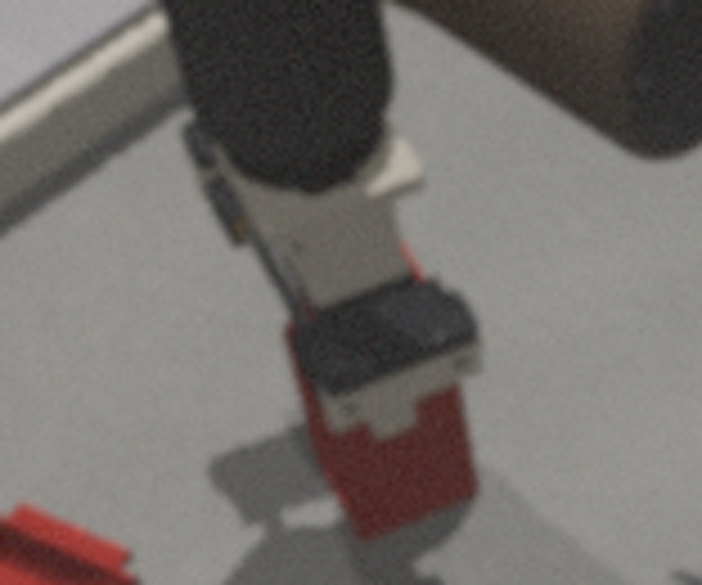

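View pics/wrist7.png

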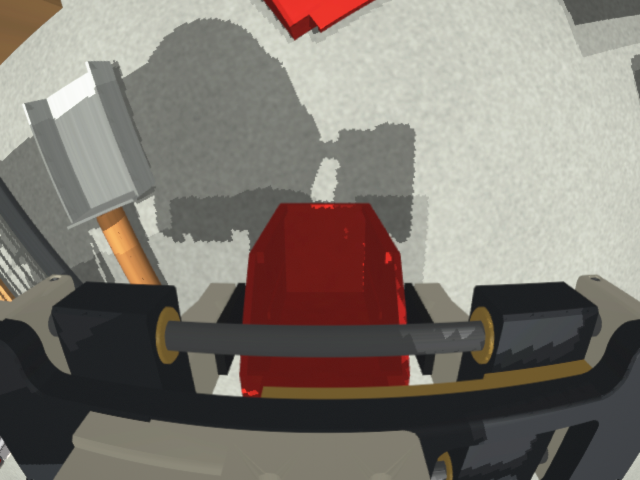

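Request:
{"op": "apply_moves", "data": {"moves": [[0.7,0.005,0,0,0],[0.7,0.005,0,0,0],[0.7,0,0,0,0],[0.2,0,0,0,0],[-0.3,0,0,0,0],[-1,0,0,0,0],[-1,0,0,0,0],[-1,0,0,-0.003,0],[-1,0,0,-0.004,0],[-1,0,0,-0.004,0],[-1,0,0,0,0],[-1,0,0,0,0]], "newtons": 4}}

```text
t: 9.65
eef_pos: [0.5462, -0.2276, 0.1143]
ee_rot: [-3.141, -0.001, -0.399]
force: [1.0, -0.2, -1.9]
width: 0.0641
```

```bash
python3 d.py
python3 - <<'E'
from station import eyes
import cv2
for n in ["side"]:
    f=eyes.grab_frame(n); cv2.imwrite(f"pics/{n}8.png",cv2.resize(f["color"][110:240,160:316,::-1],None,fx=4.5,fy=4.5,interpolation=cv2.INTER_CUBIC))
f=eyes.grab_frame("wrist"); cv2.imwrite(f"pics/wrist8.png",f["color"][:,:,::-1])
E
```

```text
t 9.65 p [ 0.5462 -0.2276  0.1143] rot [-3.1413e+00 -8.0000e-04 -3.9880e-01] q [-0.065  0.318 -0.324 -0.    -0.927  1.237] F [ 1.03 -0.2  -1.86] w 0.0641
```

View pics/side8.png

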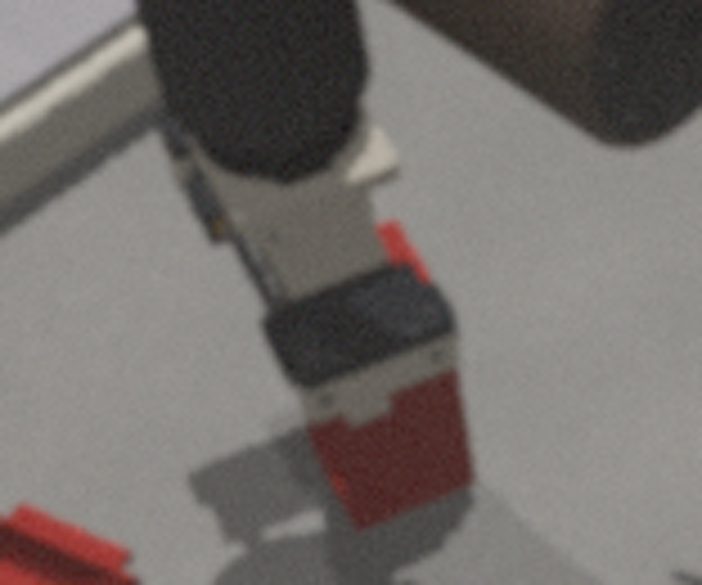

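View pics/wrist8.png

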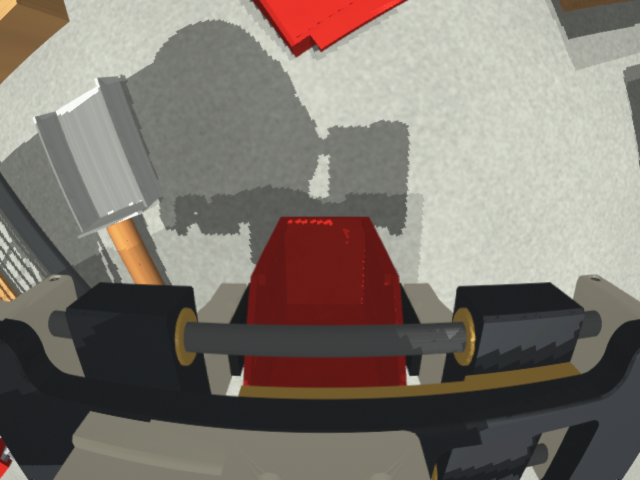

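Request:
{"op": "apply_moves", "data": {"moves": [[-1,0,0,0,0],[-1,0,0,0,0],[-1,0,0,0,0],[-1,0,0,0,0]], "newtons": 3}}

```text
t: 10.08
eef_pos: [0.5459, -0.2276, 0.1136]
ee_rot: [3.142, 0.0, -0.399]
force: [-0.4, 0.6, -1.6]
width: 0.0636
```

```bash
python3 d.py
python3 - <<'E'
from station import eyes
import cv2
for n in ["side"]:
    f=eyes.grab_frame(n); cv2.imwrite(f"pics/{n}9.png",cv2.resize(f["color"][110:240,160:316,::-1],None,fx=4.5,fy=4.5,interpolation=cv2.INTER_CUBIC))
f=eyes.grab_frame("wrist"); cv2.imwrite(f"pics/wrist9.png",f["color"][:,:,::-1])
E
```

```text
t 10.08 p [ 0.5459 -0.2276  0.1136] rot [ 3.1415e+00  2.0000e-04 -3.9880e-01] q [-0.065  0.319 -0.325  0.    -0.927  1.237] F [-0.4   0.65 -1.58] w 0.0636
```

View pics/side9.png

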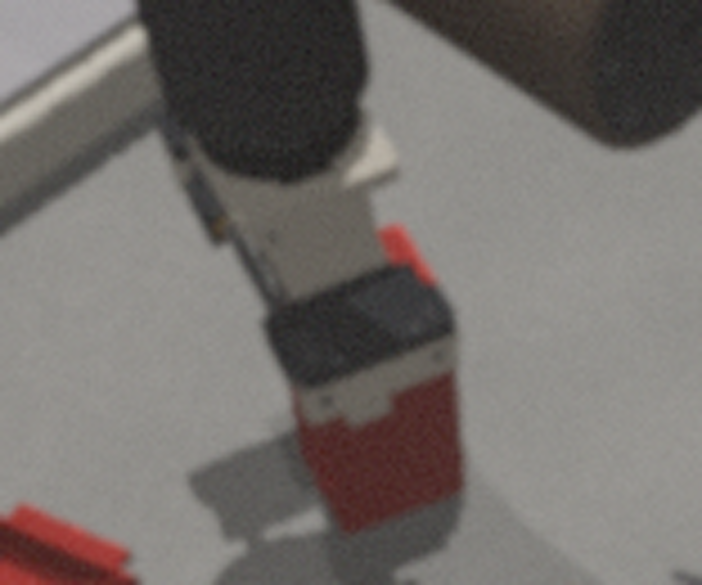

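View pics/wrist9.png

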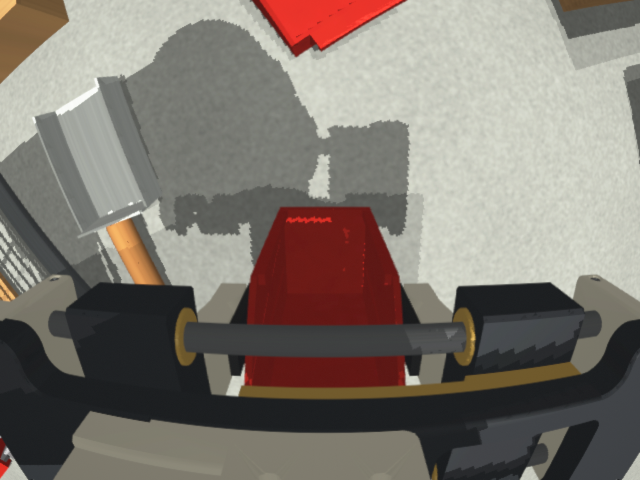

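Request:
{"op": "apply_moves", "data": {"moves": [[-1,0,0,-0.005,0],[-1,0.004,0,-0.005,0],[-1,0.005,0,-0.005,0],[-1,0.005,0,0,0],[-1,0.005,0,0,0],[-1,0.005,0,0,0],[-1,0.005,0,0,0],[-1,0,0,0,0],[-1,0,0,0,0],[-1,0,0,0,0],[-1,0,0,0,0],[-1,0,0,0,0]], "newtons": 3}}

```text
t: 11.18
eef_pos: [0.5725, -0.2388, 0.1288]
ee_rot: [3.142, 0.0, -0.399]
force: [-0.7, 0.1, -2.5]
width: 0.0641
```

```bash
cat > pic.py <<'E'
import sys
from station import eyes
import cv2
k=sys.argv[1]
f=eyes.grab_frame("side"); a=cv2.resize(f["color"][110:260,160:340,::-1],None,fx=3,fy=3,interpolation=cv2.INTER_CUBIC)
f=eyes.grab_frame("wrist"); b=f["color"][150:400,200:450,::-1]
import numpy as np
c=np.zeros((450,790,3),np.uint8);c[:,:540]=a;c[:250,540:]=b
cv2.imwrite(f"pics/c{k}.png",c)
E
python3 d.py; python3 pic.py 10
```

```text
t 11.18 p [ 0.5725 -0.2388  0.1288] rot [ 3.1416e+00  1.0000e-04 -3.9870e-01] q [-0.081  0.347 -0.242 -0.    -0.981  1.253] F [-0.69  0.13 -2.53] w 0.0641
```

View pics/c10.png

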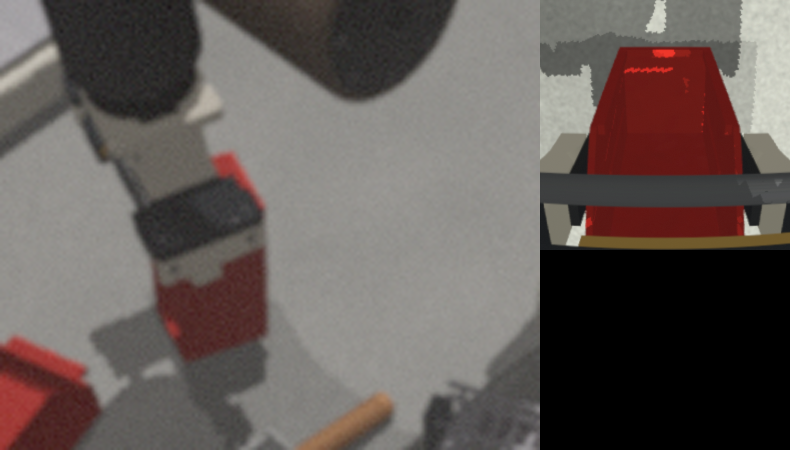

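Request:
{"op": "apply_moves", "data": {"moves": [[-1,0.004,0,0,0],[-1,0.004,0,0,0],[-1,0.004,0,0,0],[-1,0.004,0,0,0],[-1,0.004,0,0,0],[-1,0,0,0,0],[-1,0,0,0,0],[-1,0,0,0,0],[-1,0,0,0,0],[-1,0,0,0,0],[-1,0,0,0,0],[-1,0,0,0,0]], "newtons": 3}}

```text
t: 12.28
eef_pos: [0.5911, -0.2466, 0.1289]
ee_rot: [-3.142, -0.0, -0.399]
force: [-0.4, -0.2, -0.7]
width: 0.064
```

```bash
python3 d.py; python3 pic.py 11
```

```text
t 12.28 p [ 0.5911 -0.2466  0.1289] rot [-3.1416e+00 -1.0000e-04 -3.9880e-01] q [-0.091  0.377 -0.196  0.    -0.998  1.263] F [-0.43 -0.25 -0.68] w 0.064
```

View pics/c11.png

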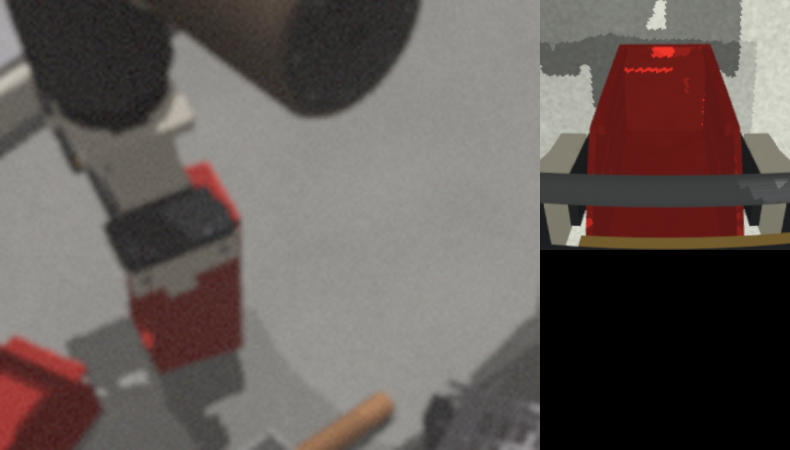

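Request:
{"op": "apply_moves", "data": {"moves": [[-1,0,0,0.005,0],[-1,0,0,0.005,0],[-1,0,0,0.005,0],[-1,0,0,0.001,0],[-1,-0.005,0,0,0],[-1,-0.006,0,0,0],[-1,-0.006,0,0,0],[-1,-0.006,0,0.001,0],[-1,-0.006,0,0.001,0],[-1,-0.006,0,0.001,0],[-1,-0.006,0,0.001,0],[-1,0,0,0,0]], "newtons": 3}}

```text
t: 13.38
eef_pos: [0.5529, -0.2305, 0.1096]
ee_rot: [-3.141, -0.001, -0.399]
force: [0.0, -0.0, 2.5]
width: 0.0638
```

```bash
python3 d.py; python3 pic.py 12
```

```text
t 13.38 p [ 0.5529 -0.2305  0.1096] rot [-3.1413e+00 -1.3000e-03 -3.9850e-01] q [-0.069  0.334 -0.314  0.    -0.922  1.241] F [ 0.04 -0.01  2.48] w 0.0638
```

View pics/c12.png

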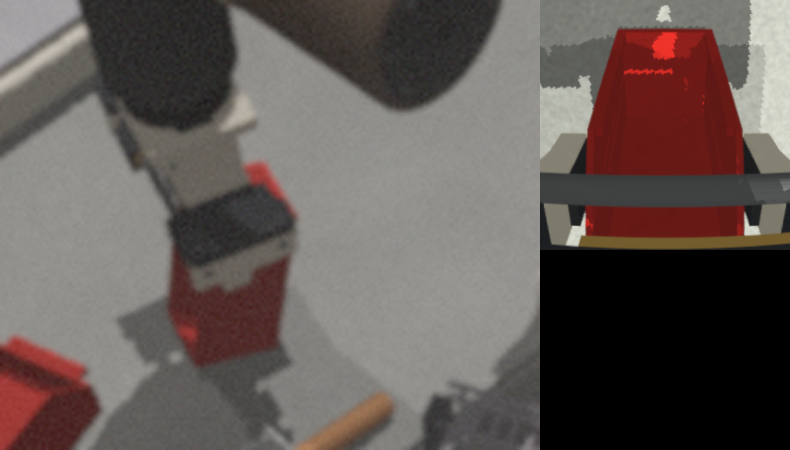

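Request:
{"op": "apply_moves", "data": {"moves": [[-1,-0.005,0,0.002,0],[-1,-0.005,0,0.002,0],[-1,-0.005,0,0.002,0],[-1,-0.005,0,0.002,0],[-1,-0.005,0,0.003,0],[-1,-0.005,0,0.003,0],[-1,-0.005,0,0.003,0],[-1,-0.005,0,0.003,0],[-1,0,0,0,0]], "newtons": 3}}

```text
t: 14.23
eef_pos: [0.5147, -0.2146, 0.0878]
ee_rot: [3.142, 0.002, -0.399]
force: [-1.0, 1.8, 0.1]
width: 0.064
```

```bash
python3 d.py; python3 pic.py 13
```

```text
t 14.23 p [ 0.5147 -0.2146  0.0878] rot [ 3.1416e+00  2.1000e-03 -3.9920e-01] q [-4.400e-02  3.000e-01 -4.260e-01 -1.000e-03 -8.470e-01  1.217e+00] F [-1.    1.83  0.08] w 0.064
```

View pics/c13.png

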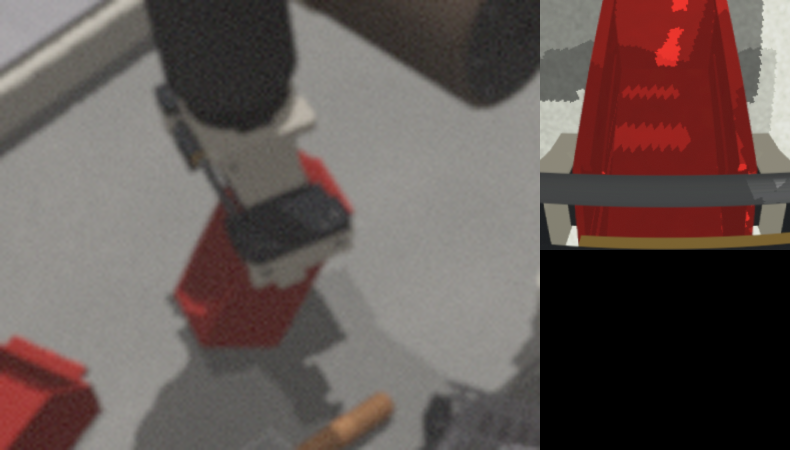

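Request:
{"op": "apply_moves", "data": {"moves": [[-1,-0.004,0,0.003,0],[-1,-0.004,0,0.004,0],[-1,-0.004,0,0.004,0],[-1,-0.004,0,0.004,0],[-1,-0.004,0,0.004,0],[-1,-0.004,0,0.004,0],[-1,-0.003,0,0.004,0],[-1,-0.003,0,0.004,0],[-1,-0.003,0,0.004,0],[-1,-0.002,0,0.004,0],[-1,-0.002,0,0.004,0],[-1,0,0,0,0]], "newtons": 3}}

```text
t: 15.33
eef_pos: [0.4817, -0.2006, 0.0447]
ee_rot: [3.141, 0.001, -0.399]
force: [0.1, 0.1, -1.6]
width: 0.0639
```

```bash
python3 d.py; python3 pic.py 14
```

```text
t 15.33 p [ 0.4817 -0.2006  0.0447] rot [ 3.1414e+00  1.2000e-03 -3.9900e-01] q [-0.018  0.306 -0.548 -0.    -0.718  1.191] F [ 0.12  0.14 -1.65] w 0.0639
```

View pics/c14.png

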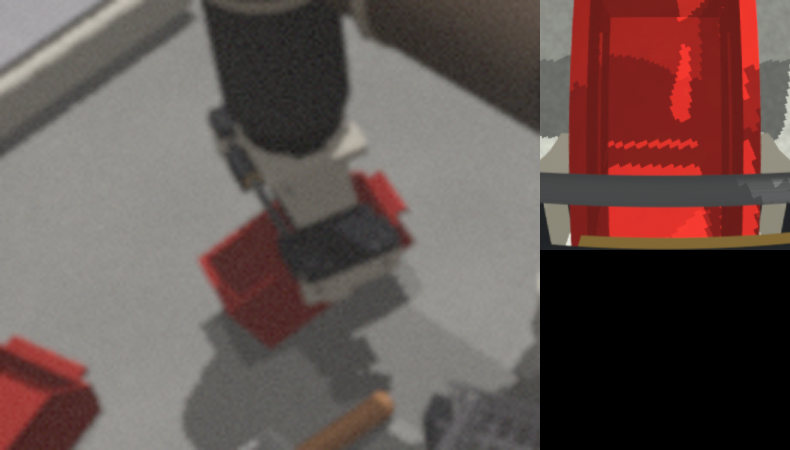

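Request:
{"op": "apply_moves", "data": {"moves": [[-1,0,0,0.002,0],[-1,0,0,0.002,0],[-1,0,0,0.002,0],[-1,0,0,0.001,0],[-1,0,0,0.001,0],[-1,0,0,0,0],[-1,0,0,0,0]], "newtons": 3}}

```text
t: 16.02
eef_pos: [0.4825, -0.2009, 0.0377]
ee_rot: [-3.142, -0.0, -0.399]
force: [0.4, -0.8, -1.4]
width: 0.0639
```

```bash
python3 d.py; python3 pic.py 15
```

```text
t 16.02 p [ 0.4825 -0.2009  0.0377] rot [-3.1416 -0.     -0.3988] q [-0.019  0.317 -0.554  0.    -0.7    1.191] F [ 0.42 -0.81 -1.41] w 0.0639
```

View pics/c15.png

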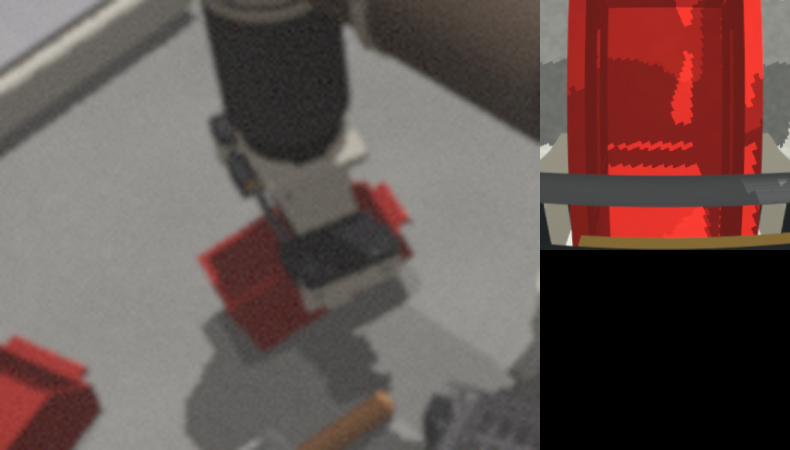

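```bash
cat > rim.py <<'E'
from station import eyes
import numpy as np,cv2,sys
from h import *
for n in ["side","top"]:
    f=eyes.grab_frame(n); W=cloud(f); m=red(f["color"])&np.isfinite(W[...,0])
    m&=(W[...,0]>.3)&(W[...,0]<.66)&(W[...,1]<-.09)&(W[...,1]>-.33)&(W[...,2]<.2)&(W[...,2]>-.01)
    P=W[m]; ang=-0.3988; e=np.array([np.cos(ang),np.sin(ang)]); g=np.array([-e[1],e[0]])
    x=P[:,:2]@e;y=P[:,:2]@g
    print(n,len(P),"along",np.percentile(x,[1,99]).round(4),"across",np.percentile(y,[1,99]).round(4))
    for lo in np.arange(x.min(),x.max(),.015):
        k=(x>=lo)&(x<lo+.015)
        if k.sum()>3: print("  ",round(lo+.0075,3),k.sum(),"z98",np.percentile(P[k,2],98).round(4),"z2",np.percentile(P[k,2],2).round(4))
    cv2.imwrite(f"pics/{n}_{sys.argv[1]}.png",cv2.resize(f["color"][100:400,120:520,::-1],None,fx=2,fy=2))
E
python3 rim.py r1
```

```text
side 118 along [0.4479 0.6062] across [-0.0287  0.035 ]
   0.455 72 z98 0.0826 z2 0.0464
   0.575 9 z98 0.0831 z2 0.0758
   0.59 12 z98 0.0782 z2 0.0256
   0.605 22 z98 0.0738 z2 0.0615
top 345 along [0.4443 0.4778] across [-0.029   0.0312]
   0.451 212 z98 0.0829 z2 0.0559
   0.466 113 z98 0.083 z2 0.0378
   0.481 20 z98 0.091 z2 0.0362
```

Request:
{"op": "apply_moves", "data": {"moves": [[-1,-0.002,0,0.003,0],[-1,-0.002,0,0.003,0],[-1,-0.002,0,0.003,0],[-1,-0.002,0,0.003,0],[-1,-0.002,0,0.003,0],[-1,0,0,0,0]], "newtons": 3}}

```text
t: 16.72
eef_pos: [0.4724, -0.1968, 0.022]
ee_rot: [3.141, 0.001, -0.399]
force: [-0.3, 0.4, -1.0]
width: 0.0639
```

```bash
python3 d.py; python3 rim.py r2
```

```text
t 16.72 p [ 0.4724 -0.1968  0.022 ] rot [ 3.1412e+00  1.1000e-03 -3.9890e-01] q [-0.011  0.327 -0.591 -0.    -0.654  1.183] F [-0.31  0.35 -0.97] w 0.0639
side 107 along [0.434  0.5932] across [-0.0275  0.0331]
   0.441 63 z98 0.052 z2 0.0413
   0.546 4 z98 0.0725 z2 0.0246
   0.576 8 z98 0.0742 z2 0.0422
   0.591 29 z98 0.0757 z2 0.0616
top 223 along [0.4327 0.4606] across [-0.0294  0.0224]
   0.44 150 z98 0.0508 z2 0.0439
   0.455 72 z98 0.0573 z2 0.011
```

View pics/top_r2.png

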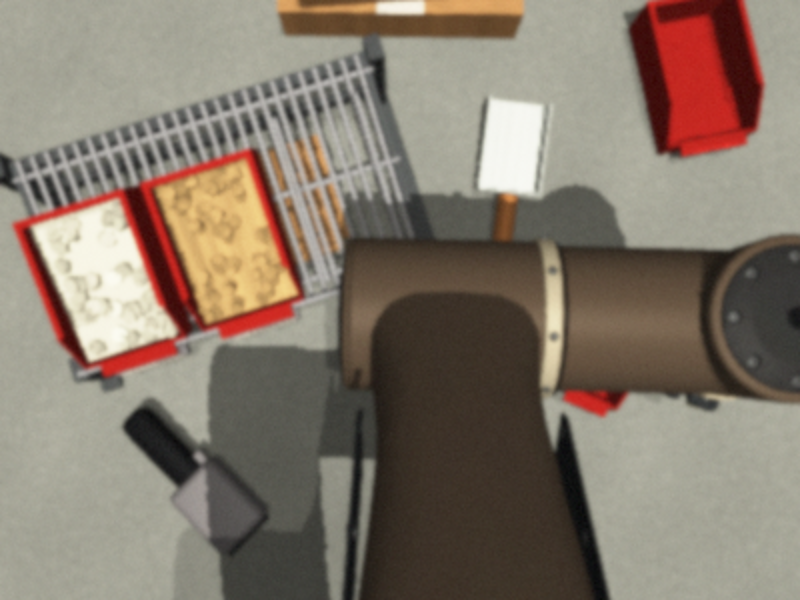

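View pics/side_r2.png

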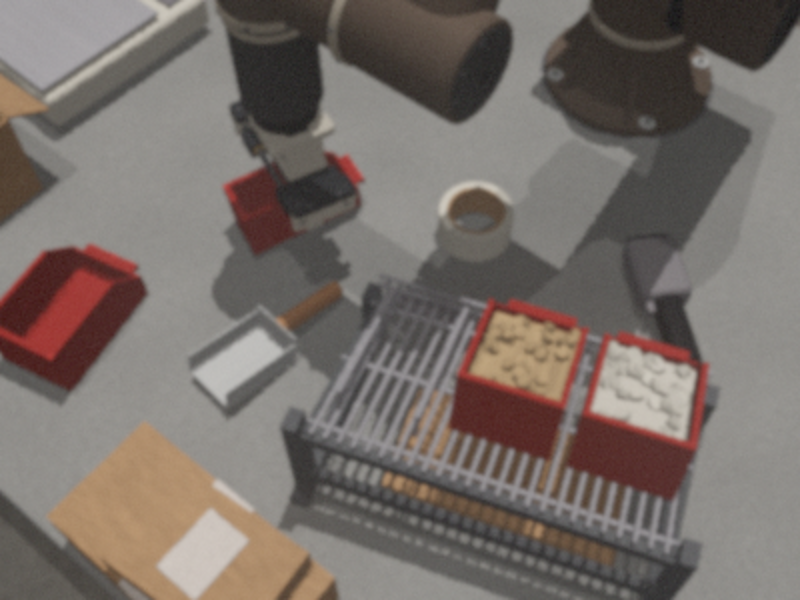

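Request:
{"op": "apply_moves", "data": {"moves": [[-1,0,0,0.002,0],[-1,0,0,0.002,0],[-1,0,0,0.001,0],[-1,0,0,0.001,0],[-1,0,0,0,0],[-1,0,0,0,0]], "newtons": 3}}

```text
t: 17.32
eef_pos: [0.4732, -0.197, 0.0167]
ee_rot: [3.142, 0.0, -0.399]
force: [-0.6, -0.0, -2.4]
width: 0.0639
```

```bash
python3 d.py; python3 rim.py r3
```

```text
t 17.32 p [ 0.4732 -0.197   0.0167] rot [ 3.1415e+00  2.0000e-04 -3.9880e-01] q [-0.011  0.336 -0.595  0.    -0.64   1.183] F [-0.56 -0.04 -2.44] w 0.0639
side 108 along [0.4347 0.5928] across [-0.0272  0.0326]
   0.442 53 z98 0.0409 z2 0.0329
   0.562 11 z98 0.0753 z2 0.062
   0.577 12 z98 0.0751 z2 0.0124
   0.592 31 z98 0.0765 z2 0.0686
top 203 along [0.4332 0.4603] across [-0.0294  0.0233]
   0.441 139 z98 0.0398 z2 0.0327
   0.456 64 z98 0.0472 z2 0.0019
```

Request:
{"op": "apply_moves", "data": {"moves": [[-1,0,0,0.001,0],[-1,0,0,0.001,0],[-1,0,0,0.001,0],[-1,0,0,0,0],[-1,0,0,0,0]], "newtons": 3}}

```text
t: 17.83
eef_pos: [0.4737, -0.1971, 0.014]
ee_rot: [-3.141, -0.001, -0.399]
force: [0.0, -1.8, 3.6]
width: 0.064
```

```bash
python3 d.py; python3 rim.py r4
```

```text
t 17.83 p [ 0.4737 -0.1971  0.014 ] rot [-3.1415e+00 -9.0000e-04 -3.9860e-01] q [-0.011  0.341 -0.597  0.    -0.632  1.183] F [ 0.05 -1.75  3.55] w 0.064
side 106 along [0.4359 0.5931] across [-0.0286  0.0355]
   0.443 57 z98 0.0397 z2 0.0292
   0.548 4 z98 0.072 z2 0.0064
   0.563 8 z98 0.0735 z2 0.0445
   0.578 12 z98 0.0749 z2 0.0464
   0.593 25 z98 0.0756 z2 0.0481
top 208 along [0.4335 0.462 ] across [-0.029   0.0232]
   0.441 144 z98 0.0396 z2 0.0332
   0.456 64 z98 0.0497 z2 0.0011
```

Request:
{"op": "apply_moves", "data": {"moves": [[0.5,0,0,0,0],[0.7,0,0,0,0],[0.7,0,0,0,0],[1,0,0,0,0],[1,0,0,-0.01,0],[1,0,0,-0.02,0],[1,0,0,-0.03,0],[1,0,0,-0.03,0],[1,0,0,-0.03,0],[1,0,0,0,0]], "newtons": 3}}

```text
t: 18.77
eef_pos: [0.4766, -0.1976, 0.1405]
ee_rot: [-3.14, -0.01, -0.398]
force: [1.5, -0.6, 1.0]
width: 0.0875
```

```bash
python3 d.py; python3 rim.py r5; python3 pic.py 16
```

```text
t 18.77 p [ 0.4766 -0.1976  0.1405] rot [-3.1395 -0.0095 -0.3975] q [-0.011  0.168 -0.464  0.002 -0.929  1.183] F [ 1.5  -0.57  1.02] w 0.0875
side 154 along [0.4362 0.5929] across [-0.0274  0.0351]
   0.443 67 z98 0.041 z2 0.0114
   0.458 6 z98 0.0057 z2 0.0036
   0.473 6 z98 0.0718 z2 0.0047
   0.488 14 z98 0.0741 z2 0.0028
   0.503 14 z98 0.074 z2 0.0298
   0.518 6 z98 0.0732 z2 0.0465
   0.593 31 z98 0.075 z2 0.065
top 37 along [0.4338 0.4507] across [-0.0295 -0.0103]
   0.441 32 z98 0.0393 z2 0.0325
   0.456 5 z98 0.0345 z2 0.0072
```

View pics/side_r5.png

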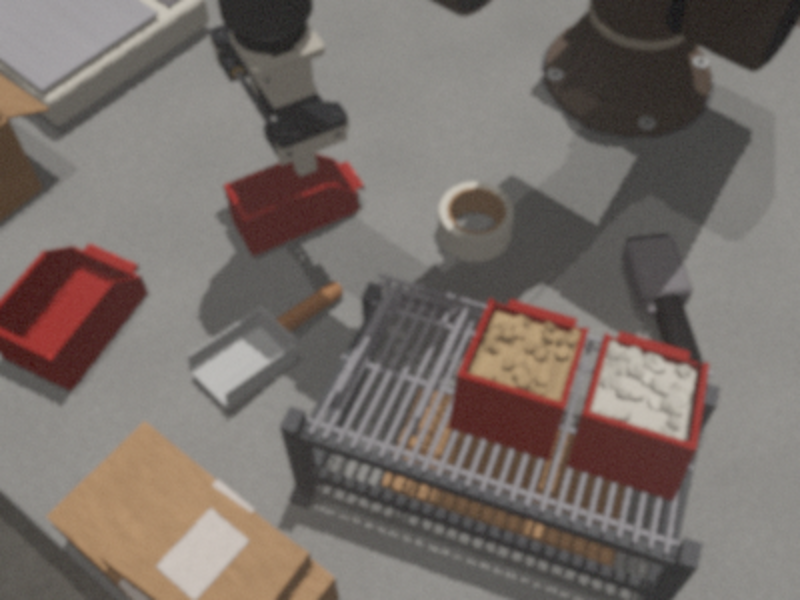

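View pics/c16.png

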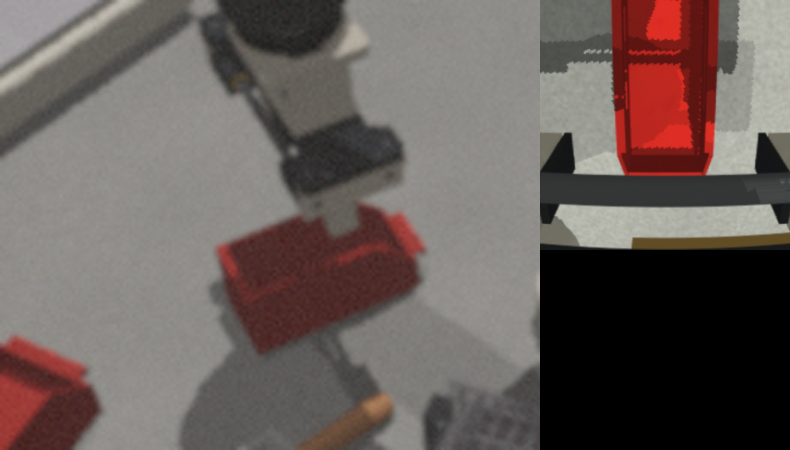

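Request:
{"op": "apply_moves", "data": {"moves": [[1,0.014,0,0,0],[1,0,0,0,0],[1,0,0,0.03,0],[1,0,0,0.03,0],[1,0,0,0.025,0],[1,0,0,0.01,0],[1,0,0,0.005,0],[1,0,0,0,0],[1,0,0,0,0]]}}

```text
t: 19.72
eef_pos: [0.4866, -0.2025, 0.0344]
ee_rot: [3.142, -0.001, -0.398]
force: [0.0, -1.0, 0.3]
width: 0.0875
```

```bash
python3 d.py
```

```text
t 19.72 p [ 0.4866 -0.2025  0.0344] rot [ 3.1415e+00 -5.0000e-04 -3.9850e-01] q [-0.022  0.328 -0.548  0.    -0.695  1.194] F [ 0.05 -1.04  0.32] w 0.0875
```

Request:
{"op": "apply_moves", "data": {"moves": [[0.5,0,0,0,0],[0.2,0,0,0,0],[0,0,0,0,0],[-0.3,0,0,0,0],[-1,0,0,0,0],[-1,0,0,0,0],[-1,0,0,0,0],[-1,0,0,-0.004,0],[-1,0,0,-0.01,0],[-1,0,0,-0.02,0],[-1,0,0,-0.02,0],[-1,0,0,0,0]], "newtons": 15}}

```text
t: 20.72
eef_pos: [0.4884, -0.2028, 0.0919]
ee_rot: [-3.14, -0.006, -0.398]
force: [0.7, -1.1, -0.6]
width: 0.064
```

```bash
python3 d.py 0.5 -0.1 0.25 0.3246; python3 rim.py r6
```

```text
t 20.72 p [ 0.4884 -0.2028  0.0919] rot [-3.1404 -0.0056 -0.3979] q [-2.200e-02  2.480e-01 -4.910e-01  1.000e-03 -8.260e-01  1.194e+00] F [ 0.75 -1.14 -0.57] w 0.064
tool delta [-0.0283 -0.0994 -0.1581]
turn -0.7225
side 99 along [0.4371 0.5946] across [-0.0261  0.0343]
   0.445 61 z98 0.0962 z2 0.0899
   0.58 9 z98 0.1323 z2 0.0744
   0.595 24 z98 0.1326 z2 0.1286
top 550 along [0.435  0.4843] across [-0.0288  0.0289]
   0.442 176 z98 0.0944 z2 0.0881
   0.457 197 z98 0.1006 z2 0.0566
   0.472 150 z98 0.1205 z2 0.0562
   0.487 27 z98 0.1292 z2 0.0566
```

View pics/side_r6.png

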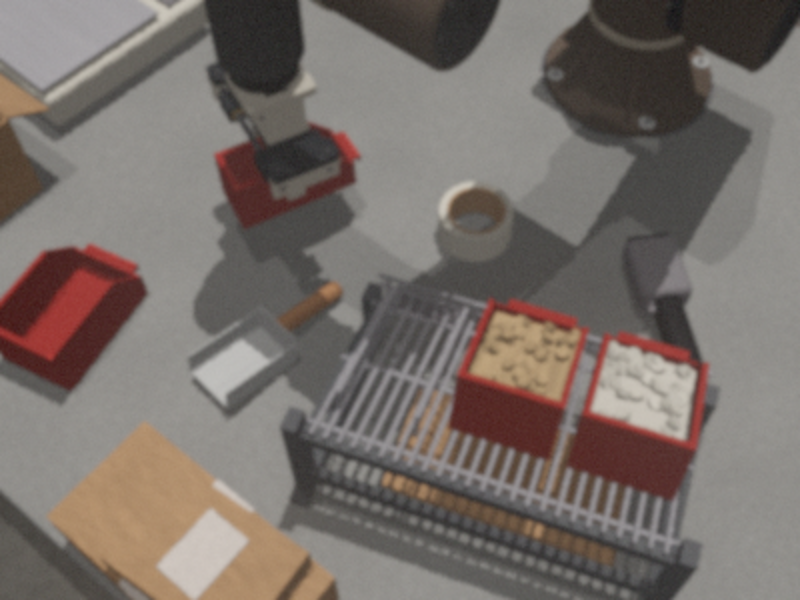

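Request:
{"op": "apply_moves", "data": {"moves": [[-1,0,0,-0.02,0],[-1,0,0,-0.03,0],[-1,0,0,-0.03,0],[-1,0,0,-0.03,0],[-1,0,0,-0.03,0],[-1,0,0,-0.02,-0.08],[-1,0,0,0,-0.11],[-1,0,0,0,-0.11],[-1,0,0,0,-0.11],[-1,0,0,0,-0.11],[-1,0,0,0,-0.11],[-1,0,0,0,-0.09]], "newtons": 15}}

```text
t: 21.82
eef_pos: [0.4854, -0.2022, 0.2467]
ee_rot: [-3.14, 0.002, 0.327]
force: [0.6, 0.6, -1.3]
width: 0.0636
```

```bash
python3 d.py 0.6094 0.0842 0.25 0.3246
```

```text
t 21.82 p [ 0.4854 -0.2022  0.2467] rot [-3.1405e+00  1.7000e-03  3.2670e-01] q [-2.200e-02  1.000e-01 -2.810e-01 -1.000e-03 -1.191e+00  1.919e+00] F [ 0.62  0.6  -1.34] w 0.0636
tool delta [ 0.2093 -0.2314 -0.0034]
turn 0.0021
```

Request:
{"op": "apply_moves", "data": {"moves": [[-1,0.01,-0.011,0,0],[-1,0.02,-0.022,0,0],[-1,0.025,-0.028,0,0],[-1,0.025,-0.028,0,0],[-1,0.025,-0.028,0,0],[-1,0.025,-0.028,0,0],[-1,0.025,-0.028,0,0],[-1,0.025,-0.028,0,0],[-1,0.02,-0.022,0,0],[-1,0.007,-0.008,0,0],[-1,0,0,0,0],[-1,0,0,0,0]], "newtons": 15}}

```text
t: 22.82
eef_pos: [0.609, 0.0823, 0.2464]
ee_rot: [3.142, 0.003, 0.322]
force: [-0.3, -0.4, -0.8]
width: 0.0638
```

```bash
python3 d.py 0.6075 0.0836 0.21 0.3246
python3 - <<'E'
from station import eyes
import cv2,numpy as np
f=eyes.grab_frame("side"); cv2.imwrite("pics/s17.png",cv2.resize(f["color"][150:430,230:500,::-1],None,fx=2.1,fy=2.1))
np.savez("side17.npz",**{k:f[k] for k in ["color","z_map","camera_matrix","extrinsics"]})
f=eyes.grab_frame("wrist"); cv2.imwrite("pics/w17.png",f["color"][:,:,::-1])
E
```

```text
t 22.82 p [0.609  0.0823 0.2464] rot [3.1415e+00 2.6000e-03 3.2220e-01] q [ 0.452  0.25  -0.096 -0.    -1.227  1.441] F [-0.33 -0.35 -0.83] w 0.0638
tool delta [-0.0009 -0.0017  0.0364]
turn -0.0024
```

View pics/s17.png

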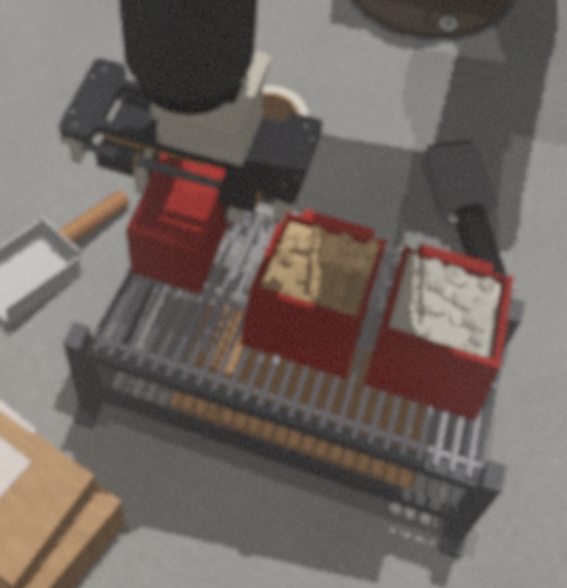

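View pics/w17.png

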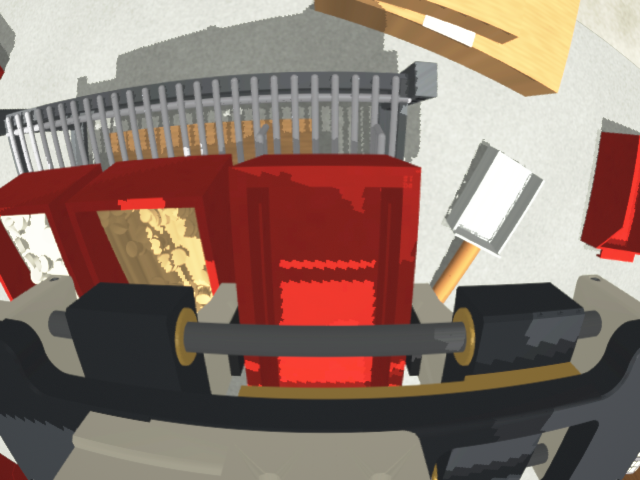

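```bash
cat > acr.py <<'E'
import numpy as np,sys
from h import *
f=np.load(sys.argv[1]);W=cloud(f);m=red(f["color"])&np.isfinite(W[...,0])
yaw=np.radians(18.56);y0=-.1132
x=W[...,0]*np.cos(yaw)+W[...,1]*np.sin(yaw);y=-W[...,0]*np.sin(yaw)+W[...,1]*np.cos(yaw)-y0
zlo=float(sys.argv[2])
m&=(abs(y)<.06)&(x>.5)&(x<.72)&(W[...,2]>zlo)
X=x[m];Y=y[m];Z=W[...,2][m]
print(m.sum(),"x",np.percentile(X,[1,50,99]).round(4),"y",np.percentile(Y,[1,5,50,95,99]).round(4),"z",np.percentile(Z,[1,50,99]).round(4))
b=X>X.max()-.012
print("back",b.sum(),np.percentile(Y[b],[1,5,95,99]).round(4),"x",np.median(X[b]).round(4))
import cv2
print(cv2.minAreaRect(np.c_[X,Y][b].astype(np.float32)))
for lo in np.arange(-.045,.045,.01):
    k=b&(Y>=lo)&(Y<lo+.01)
    if k.sum()>3: print(round(lo+.005,3),k.sum(),"xmax",np.percentile(X[k],95).round(4),"zmax",Z[k].max().round(4))
E
python3 acr.py side17.npz 0.2; python3 acr.py side17.npz 0.26
```

```text
874 x [0.5447 0.5991 0.6707] y [-0.0318 -0.0309 -0.0063  0.0292  0.0296] z [0.2136 0.2172 0.3266]
back 172 [-0.0299 -0.0249  0.029   0.0296] x 0.6688
((0.6656475067138672, -0.0005528982728719711), (0.011816916055977345, 0.06073795258998871), 0.5265950560569763)
-0.03 9 xmax 0.669 zmax 0.2856
-0.02 12 xmax 0.6693 zmax 0.2854
-0.01 26 xmax 0.6704 zmax 0.2861
0.0 27 xmax 0.6702 zmax 0.2851
0.01 32 xmax 0.6707 zmax 0.2864
0.02 39 xmax 0.671 zmax 0.2851
0.03 27 xmax 0.6701 zmax 0.286
215 x [0.5929 0.6644 0.6711] y [-0.0329 -0.031   0.0163  0.0295  0.0299] z [0.2608 0.2834 0.3462]
back 130 [-0.0303 -0.0268  0.0289  0.0296] x 0.6675
((0.665648341178894, -0.0006491579115390778), (0.011816916055977345, 0.0605454221367836), 0.5265950560569763)
-0.03 9 xmax 0.669 zmax 0.2856
-0.02 11 xmax 0.6691 zmax 0.2854
-0.01 22 xmax 0.6705 zmax 0.2861
0.0 21 xmax 0.6702 zmax 0.2851
0.01 23 xmax 0.6706 zmax 0.2864
0.02 24 xmax 0.6712 zmax 0.2851
0.03 20 xmax 0.67 zmax 0.286
```

Request:
{"op": "apply_moves", "data": {"moves": [[-1,0,-0.001,0.01,0],[-1,0,0,0.015,0],[-1,0,0,0.015,0],[-1,0,0,0.015,0],[-1,0,0,0.01,0],[-1,0,0,0.006,0],[-1,0,0,0,0],[-1,0,0,0,0]], "newtons": 12}}

```text
t: 23.58
eef_pos: [0.6094, 0.0827, 0.1769]
ee_rot: [3.141, -0.0, 0.321]
force: [0.1, 0.2, -0.9]
width: 0.0639
```

```bash
python3 d.py 0.6075 0.0836 0.1694 0.3246
cat > p2.py <<'E'
from station import eyes
import cv2,numpy as np,sys
k=sys.argv[1]
f=eyes.grab_frame("side"); cv2.imwrite(f"pics/s{k}.png",cv2.resize(f["color"][180:360,240:440,::-1],None,fx=3.3,fy=3.3,interpolation=cv2.INTER_CUBIC))
np.savez(f"side{k}.npz",**{a:f[a] for a in ["color","z_map","camera_matrix","extrinsics"]})
f=eyes.grab_frame("wrist"); cv2.imwrite(f"pics/w{k}.png",f["color"][:,:,::-1])
E
python3 p2.py 18;python3 acr.py side18.npz 0.16
```

```text
t 23.58 p [0.6094 0.0827 0.1769] rot [ 3.1414 -0.      0.3209] q [ 0.452  0.296 -0.196  0.    -1.078  1.439] F [ 0.07  0.19 -0.91] w 0.0639
tool delta [-0.0015 -0.0014  0.0075]
turn -0.0037
307 x [0.6114 0.666  0.6715] y [-0.0316 -0.0301  0.0178  0.0297  0.0299] z [0.1618 0.2129 0.2778]
back 196 [-0.0313 -0.028   0.029   0.0296] x 0.6693
((0.6663687825202942, -0.0011991243809461594), (0.06173882633447647, 0.010446126572787762), 89.40957641601562)
-0.03 13 xmax 0.6704 zmax 0.2165
-0.02 19 xmax 0.6703 zmax 0.2159
-0.01 23 xmax 0.6708 zmax 0.2173
0.0 27 xmax 0.6707 zmax 0.2161
0.01 41 xmax 0.6712 zmax 0.2167
0.02 39 xmax 0.6714 zmax 0.2167
0.03 34 xmax 0.671 zmax 0.2185
```

View pics/s18.png

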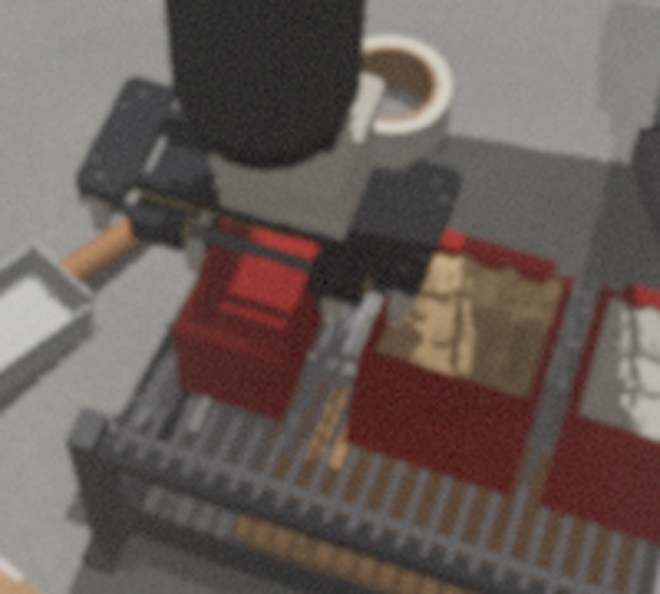

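Request:
{"op": "apply_moves", "data": {"moves": [[-1,0,-0.001,0.002,-0.004],[-1,0,0,0.002,0],[-1,0,0,0.002,0],[-1,0,0,0.001,0],[-1,0,0,0,0],[-1,0,0,0,0]], "newtons": 8}}

```text
t: 24.18
eef_pos: [0.6089, 0.084, 0.1697]
ee_rot: [3.142, 0.0, 0.325]
force: [0.7, -1.2, -1.9]
width: 0.0637
```

```bash
python3 d.py 0.6075 0.0836 0.1694 0.3246
```

```text
t 24.18 p [0.6089 0.084  0.1697] rot [3.1415e+00 1.0000e-04 3.2530e-01] q [ 0.455  0.302 -0.206  0.    -1.063  1.442] F [ 0.66 -1.21 -1.86] w 0.0637
tool delta [-0.0015 -0.      0.0003]
turn 0.0007
```

Now lighten the grip and lower along the pivot path.

Request:
{"op": "apply_moves", "data": {"moves": [[-1,0,0,0.001,0],[-1,-0.001,0,0.002,0],[-1,-0.001,0,0.002,0],[-1,-0.001,0,0.002,0],[-1,0,0,0,0],[-1,0,0,0,0]], "newtons": 4}}

```text
t: 24.68
eef_pos: [0.6061, 0.0831, 0.1625]
ee_rot: [-3.142, -0.0, 0.325]
force: [0.7, -0.0, -1.1]
width: 0.0641
```

```bash
python3 d.py;python3 p2.py 19;python3 acr.py side19.npz 0.16|head -2
```

```text
t 24.68 p [0.6061 0.0831 0.1625] rot [-3.1416e+00 -1.0000e-04  3.2520e-01] q [ 0.455  0.303 -0.222 -0.    -1.046  1.441] F [ 0.67 -0.05 -1.11] w 0.0641
379 x [0.6078 0.6622 0.6691] y [-0.0304 -0.0295  0.0171  0.0312  0.0315] z [0.161  0.1967 0.2628]
back 254 [-0.03   -0.0241  0.0305  0.0313] x 0.6653
```

View pics/s19.png

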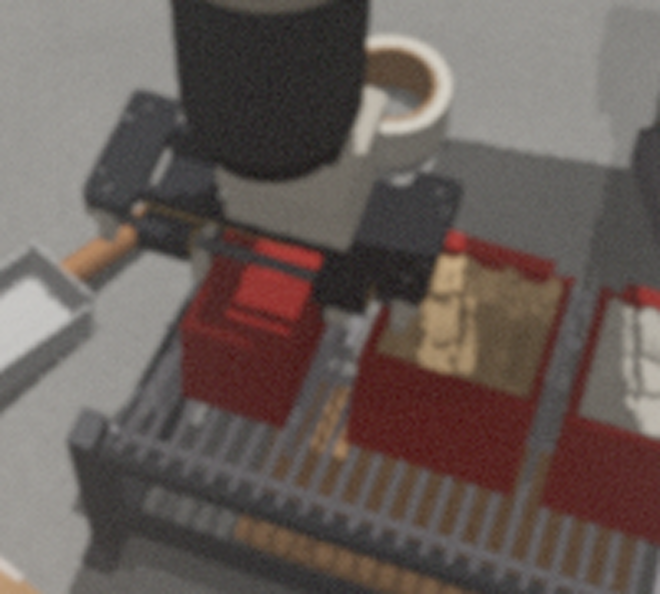

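View pics/w19.png

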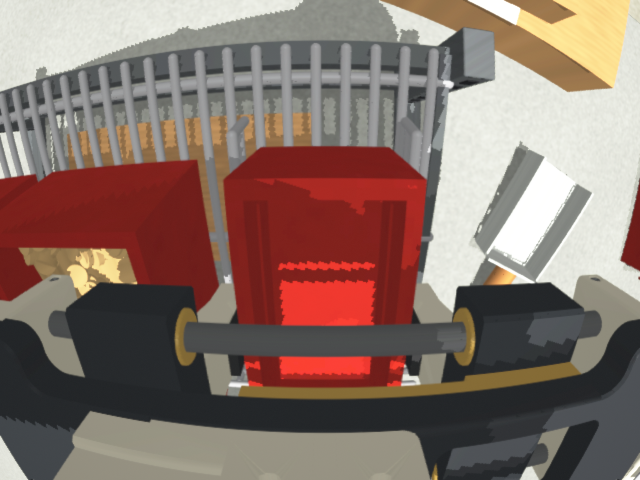

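Request:
{"op": "apply_moves", "data": {"moves": [[-1,-0.001,0,0.002,0],[-1,-0.001,0,0.002,0],[-1,-0.001,0,0.002,0],[-1,0,0,0,0],[-1,0,0,0,0],[-1,0,0,0,0]], "newtons": 3}}

```text
t: 25.28
eef_pos: [0.6033, 0.0822, 0.1567]
ee_rot: [-3.142, -0.0, 0.325]
force: [0.2, 0.4, -1.9]
width: 0.0639
```

```bash
python3 d.py;python3 p2.py 20;python3 acr.py side20.npz 0.16|head -2
python3 - <<'E'
import numpy as np
from h import *
# back wall / rim profile: slope of back wall and rim
for k in ["18","19","20"]:
    f=np.load(f"side{k}.npz");W=cloud(f);m=red(f["color"])&np.isfinite(W[...,0])
    yaw=np.radians(18.56);y0=-.1132
    x=W[...,0]*np.cos(yaw)+W[...,1]*np.sin(yaw);y=-W[...,0]*np.sin(yaw)+W[...,1]*np.cos(yaw)-y0
    m&=(abs(y)<.028)&(x>.62)&(x<.70)&(W[...,2]>.125)
    X=x[m];Z=W[...,2][m]
    out=[]
    for lo in np.arange(.13,.22,.01):
        q=(Z>=lo)&(Z<lo+.01)
        if q.sum()>5: out.append((round(lo+.005,3),np.percentile(X[q],90).round(4),int(q.sum())))
    print(k,out)
E
```

```text
t 25.28 p [0.6033 0.0822 0.1567] rot [-3.1416 -0.      0.3252] q [ 0.456  0.304 -0.235 -0.    -1.032  1.44 ] F [ 0.18  0.42 -1.86] w 0.0639
412 x [0.6149 0.6591 0.668 ] y [-0.0303 -0.0261  0.0153  0.0312  0.0316] z [0.1609 0.1938 0.2575]
back 236 [-0.0275 -0.0199  0.0302  0.0313] x 0.6626
18 [(np.float64(0.145), np.float64(0.6283), 33), (np.float64(0.155), np.float64(0.6708), 16), (np.float64(0.165), np.float64(0.6713), 15), (np.float64(0.175), np.float64(0.6712), 13), (np.float64(0.185), np.float64(0.6712), 15), (np.float64(0.195), np.float64(0.6709), 11), (np.float64(0.205), np.float64(0.671), 14), (np.float64(0.215), np.float64(0.6702), 133)]
19 [(np.float64(0.145), np.float64(0.6715), 15), (np.float64(0.155), np.float64(0.6704), 30), (np.float64(0.165), np.float64(0.6693), 33), (np.float64(0.175), np.float64(0.6683), 33), (np.float64(0.185), np.float64(0.6677), 27), (np.float64(0.195), np.float64(0.6669), 30), (np.float64(0.205), np.float64(0.6646), 120)]
20 [(np.float64(0.145), np.float64(0.6711), 26), (np.float64(0.155), np.float64(0.6697), 39), (np.float64(0.165), np.float64(0.6681), 40), (np.float64(0.175), np.float64(0.6665), 36), (np.float64(0.185), np.float64(0.6638), 49), (np.float64(0.195), np.float64(0.662), 42), (np.float64(0.205), np.float64(0.6596), 120)]
```

View pics/s20.png

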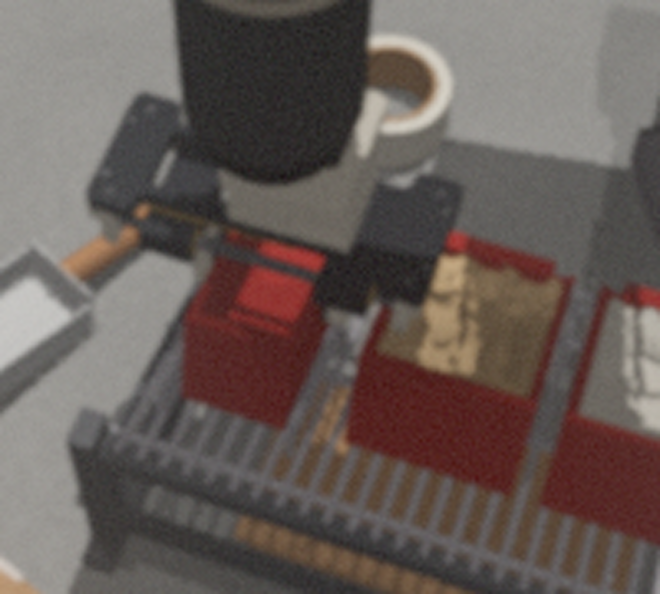

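Request:
{"op": "apply_moves", "data": {"moves": [[-1,-0.001,0,0.001,0],[-1,-0.001,0,0.001,0],[-1,-0.001,0,0.001,0],[-1,-0.001,0,0.001,0],[-1,0,0,0.001,0],[-1,0,0,0,0],[-1,0,0,0,0],[-1,0,0,0,0]], "newtons": 3}}

```text
t: 26.05
eef_pos: [0.5995, 0.0809, 0.1517]
ee_rot: [3.142, 0.0, 0.325]
force: [0.5, -0.0, -1.7]
width: 0.064
```

```bash
cat > tilt.py <<'E'
import numpy as np,sys
from h import *
for k in sys.argv[1:]:
    f=np.load(f"side{k}.npz");W=cloud(f);m=red(f["color"])&np.isfinite(W[...,0])
    yaw=np.radians(18.56);y0=-.1132
    x=W[...,0]*np.cos(yaw)+W[...,1]*np.sin(yaw);y=-W[...,0]*np.sin(yaw)+W[...,1]*np.cos(yaw)-y0
    m0=m&(abs(y)<.045)&(x>.48)&(x<.71)&(W[...,2]>.115)
    m&=(abs(y)<.028)&(x>.62)&(x<.70)&(W[...,2]>.125)
    X=x[m];Z=W[...,2][m]
    out=[]
    for lo in np.arange(.13,.21,.01):
        q=(Z>=lo)&(Z<lo+.01)
        if q.sum()>5: out.append((round(lo+.005,3),float(np.percentile(X[q],90).round(4)),int(q.sum())))
    o=np.array(out[:6]); print(k,"tilt deg",np.degrees(np.arctan(np.polyfit(o[:,0],o[:,1],1)[0])).round(1),out)
    print("  rim max z",Z.max().round(4),"min x of red",np.percentile(x[m0],[0,1]).round(4),"y",np.percentile(y[m0],[1,99]).round(4))
E
python3 d.py;python3 p2.py 21;python3 tilt.py 20 21
```

```text
t 26.05 p [0.5995 0.0809 0.1517] rot [3.1416e+00 1.0000e-04 3.2520e-01] q [ 0.457  0.302 -0.25   0.    -1.018  1.439] F [ 0.47 -0.   -1.66] w 0.064
20 tilt deg -10.5 [(np.float64(0.145), 0.6711, 26), (np.float64(0.155), 0.6697, 39), (np.float64(0.165), 0.6681, 40), (np.float64(0.175), 0.6665, 36), (np.float64(0.185), 0.6638, 49), (np.float64(0.195), 0.662, 42), (np.float64(0.205), 0.6596, 120)]
  rim max z 0.2597 min x of red [0.5402 0.5445] y [-0.0302  0.0314]
21 tilt deg -13.9 [(np.float64(0.145), 0.669, 38), (np.float64(0.155), 0.667, 59), (np.float64(0.165), 0.6644, 48), (np.float64(0.175), 0.6621, 55), (np.float64(0.185), 0.6594, 52), (np.float64(0.195), 0.6567, 53), (np.float64(0.205), 0.654, 98)]
  rim max z 0.2326 min x of red [0.5463 0.5705] y [-0.0301  0.0315]
```

View pics/w21.png

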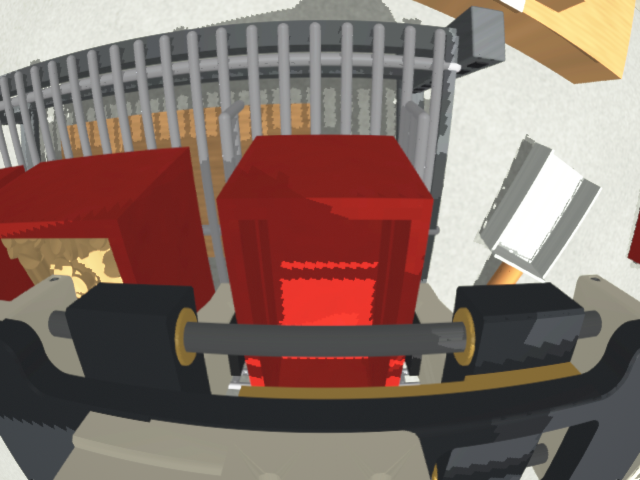

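Request:
{"op": "apply_moves", "data": {"moves": [[-1,0,0,0.001,0],[-1,0,0,0.001,0],[-1,0,0,0,0],[-1,0,0,0,0],[-1,0,0,0,0]], "newtons": 3}}

```text
t: 26.57
eef_pos: [0.5998, 0.0809, 0.1502]
ee_rot: [3.142, -0.001, 0.325]
force: [-0.5, 0.0, 3.0]
width: 0.0641
```

```bash
python3 d.py;python3 p2.py 22;python3 tilt.py 22
```

```text
t 26.57 p [0.5998 0.0809 0.1502] rot [ 3.1415e+00 -8.0000e-04  3.2530e-01] q [ 0.457  0.304 -0.252  0.    -1.014  1.439] F [-0.45  0.03  3.04] w 0.0641
22 tilt deg -14.9 [(np.float64(0.145), 0.6696, 39), (np.float64(0.155), 0.6675, 58), (np.float64(0.165), 0.6643, 53), (np.float64(0.175), 0.6619, 58), (np.float64(0.185), 0.6593, 53), (np.float64(0.195), 0.6564, 57), (np.float64(0.205), 0.6535, 91)]
  rim max z 0.2303 min x of red [0.569  0.5771] y [-0.0304  0.0314]
```

Request:
{"op": "apply_moves", "data": {"moves": [[-1,-0.001,0,-0.0005,0],[-1,-0.001,0,0.0003,0],[-1,-0.001,0,0.0003,0],[-1,-0.001,0,0.0003,0],[-1,0,0,0,0],[-1,0,0,0,0]], "newtons": 4}}

```text
t: 27.17
eef_pos: [0.5954, 0.0795, 0.1491]
ee_rot: [-3.142, 0.001, 0.325]
force: [-0.6, 0.9, -1.2]
width: 0.0642
```

```bash
python3 d.py;python3 p2.py 23;python3 tilt.py 23; python3 d.py
python3 - <<'E'
from station import eyes
import cv2
f=eyes.grab_frame("top");cv2.imwrite("pics/t23.png",f["color"][:,:,::-1])
E
```

```text
t 27.17 p [0.5954 0.0795 0.1491] rot [-3.1416e+00  6.0000e-04  3.2520e-01] q [ 0.458  0.299 -0.262 -0.    -1.01   1.438] F [-0.56  0.87 -1.2 ] w 0.0642
23 tilt deg -14.8 [(np.float64(0.145), 0.6648, 38), (np.float64(0.155), 0.662, 53), (np.float64(0.165), 0.6596, 44), (np.float64(0.175), 0.6565, 50), (np.float64(0.185), 0.6543, 56), (np.float64(0.195), 0.6516, 59), (np.float64(0.205), 0.6486, 86)]
  rim max z 0.2306 min x of red [0.5633 0.5743] y [-0.0301  0.0314]
t 27.27 p [0.5956 0.0796 0.1492] rot [-3.1416e+00  2.0000e-04  3.2520e-01] q [ 0.458  0.299 -0.262 -0.    -1.01   1.438] F [-0.39  0.11 -1.45] w 0.0643
```

View pics/t23.png

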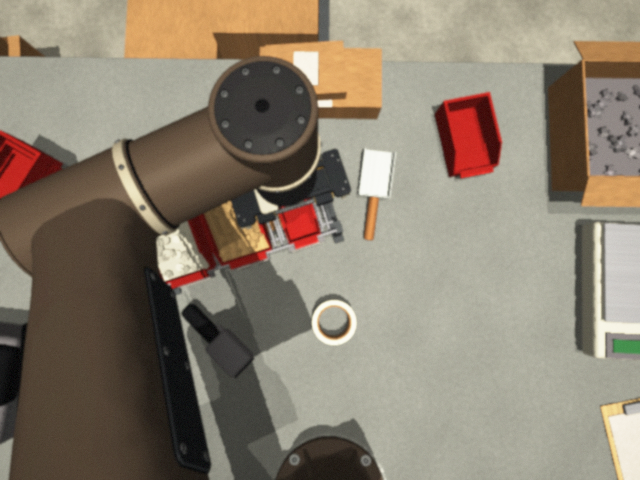

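Request:
{"op": "apply_moves", "data": {"moves": [[-1,-0.001,0,0.0008,0],[-1,-0.001,0,0.0003,0],[-1,0,0,0,0],[-1,0,0,0,0]], "newtons": 4}}

```text
t: 27.65
eef_pos: [0.5945, 0.0792, 0.1487]
ee_rot: [3.141, -0.002, 0.325]
force: [1.7, 0.7, 0.7]
width: 0.0641
```

```bash
python3 d.py;python3 p2.py 24;python3 tilt.py 24; python3 d.py
```

```text
t 27.65 p [0.5945 0.0792 0.1487] rot [ 3.1415e+00 -1.6000e-03  3.2540e-01] q [ 0.458  0.296 -0.267  0.    -1.006  1.438] F [1.72 0.69 0.69] w 0.0641
24 tilt deg -14.7 [(np.float64(0.145), 0.6635, 47), (np.float64(0.155), 0.6613, 57), (np.float64(0.165), 0.6583, 57), (np.float64(0.175), 0.6559, 58), (np.float64(0.185), 0.6532, 58), (np.float64(0.195), 0.6505, 54), (np.float64(0.205), 0.6473, 87)]
  rim max z 0.2297 min x of red [0.5507 0.572 ] y [-0.03    0.0314]
t 27.75 p [0.5945 0.0792 0.1487] rot [ 3.1415e+00 -1.5000e-03  3.2540e-01] q [ 0.458  0.296 -0.267  0.    -1.006  1.438] F [3.36 0.58 0.83] w 0.064
```

Request:
{"op": "apply_moves", "data": {"moves": [[-1,0,0,0,0],[0.55,0,0,0,0],[0.7,0,0,0,0],[0.7,0,0,0,0],[0.7,0,0,0,0]], "newtons": 3}}

```text
t: 28.17
eef_pos: [0.5933, 0.0787, 0.148]
ee_rot: [-3.142, 0.001, 0.325]
force: [-0.7, -0.5, -0.4]
width: 0.074
```

```bash
python3 d.py;python3 p2.py 25;python3 tilt.py 25
```

```text
t 28.17 p [0.5933 0.0787 0.148 ] rot [-3.1416e+00  1.1000e-03  3.2500e-01] q [ 0.458  0.296 -0.268 -0.    -1.007  1.438] F [-0.66 -0.46 -0.42] w 0.074
25 tilt deg -15.0 [(np.float64(0.145), 0.6635, 52), (np.float64(0.155), 0.6611, 44), (np.float64(0.165), 0.6592, 59), (np.float64(0.175), 0.6557, 52), (np.float64(0.185), 0.6529, 50), (np.float64(0.195), 0.6504, 64), (np.float64(0.205), 0.6478, 78)]
  rim max z 0.2063 min x of red [0.5439 0.57  ] y [-0.0301  0.0315]
```

View pics/w25.png

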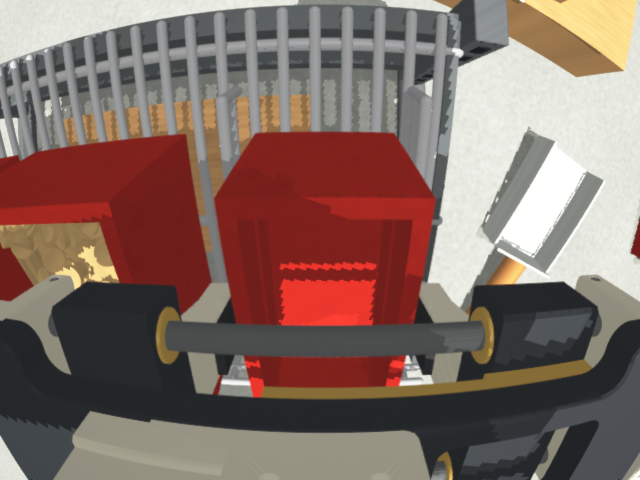

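Released, flat. Withdraw straight up, then look.

Request:
{"op": "apply_moves", "data": {"moves": [[0.7,0,0,-0.005,0],[0.7,0,0,-0.015,0],[0.7,0,0,-0.025,0],[0.7,0,0,-0.035,0],[0.7,0,0,-0.035,0],[0.7,0,0,-0.035,0],[0.7,-0.01,0.03,0,0],[0.7,-0.01,0.035,0,0],[0.7,-0.01,0.035,0,0],[0.7,-0.01,0.035,0,0],[0.7,-0.01,0.035,0,0],[0.7,0,0,0,0]]}}

```text
t: 29.27
eef_pos: [0.6002, -0.1032, 0.2986]
ee_rot: [3.141, 0.001, 0.321]
force: [-0.7, 0.5, 0.5]
width: 0.0743
```

Request:
{"op": "apply_moves", "data": {"moves": [[0.7,-0.01,0.035,0,0],[0.7,-0.01,0.035,0,0],[0.7,-0.01,0.035,0,0],[0.7,0,0,0,0],[0.7,0,0,0,0]]}}

```text
t: 29.68
eef_pos: [0.6054, -0.2091, 0.298]
ee_rot: [-3.141, 0.001, 0.322]
force: [-0.5, -0.2, -0.1]
width: 0.0744
```

```bash
python3 d.py;python3 p2.py 26;python3 tilt.py 26
python3 - <<'E'
from station import eyes,outline_of
import cv2,numpy as np
f=eyes.grab_frame("top");cv2.imwrite("pics/t26.png",cv2.resize(f["color"][100:340,100:400,::-1],None,fx=2.4,fy=2.4,interpolation=cv2.INTER_CUBIC))
np.savez("top26.npz",**{a:f[a] for a in ["color","z_map","camera_matrix","extrinsics"]})
for l in ["wide_bin","scoop","tape_roll","scanner"]:
    for r in outline_of(l,f)[:1]: print(l,r["score"],r["extent"])
from h import *
W=cloud(f);m=red(f["color"])&np.isfinite(W[...,0]);yaw=np.radians(18.67);y0=-.1168
x=W[...,0]*np.cos(yaw)+W[...,1]*np.sin(yaw);y=-W[...,0]*np.sin(yaw)+W[...,1]*np.cos(yaw)-y0
m&=(abs(y)<.055)&(x>.45)&(x<.71)&(W[...,2]>.09)
print("top: x",np.percentile(x[m],[1,99]),"y",np.percentile(y[m],[1,99]))
E
```

```text
t 29.68 p [ 0.6054 -0.2091  0.298 ] rot [-3.1413e+00  8.0000e-04  3.2190e-01] q [-0.028  0.268  0.044  0.    -1.348  1.921] F [-0.48 -0.19 -0.12] w 0.0744
26 tilt deg -13.4 [(np.float64(0.145), 0.6628, 34), (np.float64(0.155), 0.6603, 31), (np.float64(0.165), 0.6583, 29), (np.float64(0.175), 0.6558, 32), (np.float64(0.185), 0.6536, 25), (np.float64(0.195), 0.6506, 42), (np.float64(0.205), 0.6473, 113)]
  rim max z 0.2063 min x of red [0.5056 0.5164] y [-0.031   0.0313]
wide_bin 0.77 [473.0, 112.3, 495.4, 125.7]
tape_roll 0.34 [261.7, 158.0, 317.6, 247.0]
scanner 0.84 [180.7, 300.8, 255.8, 379.0]
top: x [0.50292609 0.65595245] y [-0.03061855  0.03106566]
```

View pics/t26.png

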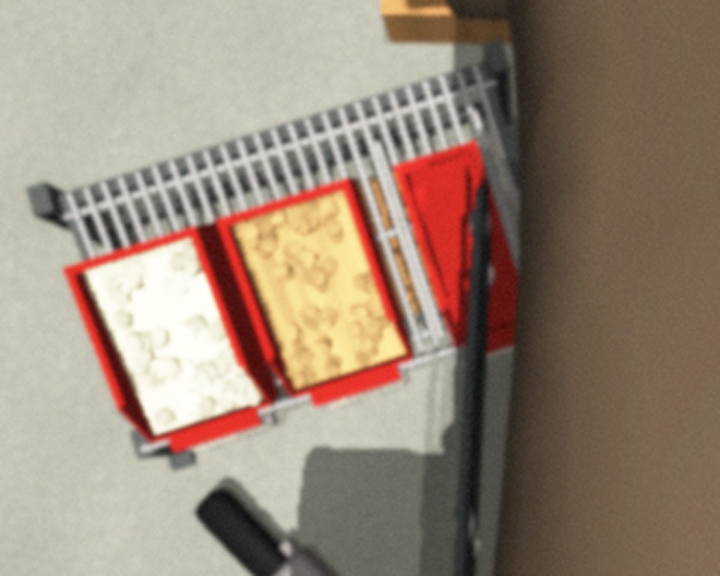

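View pics/s26.png

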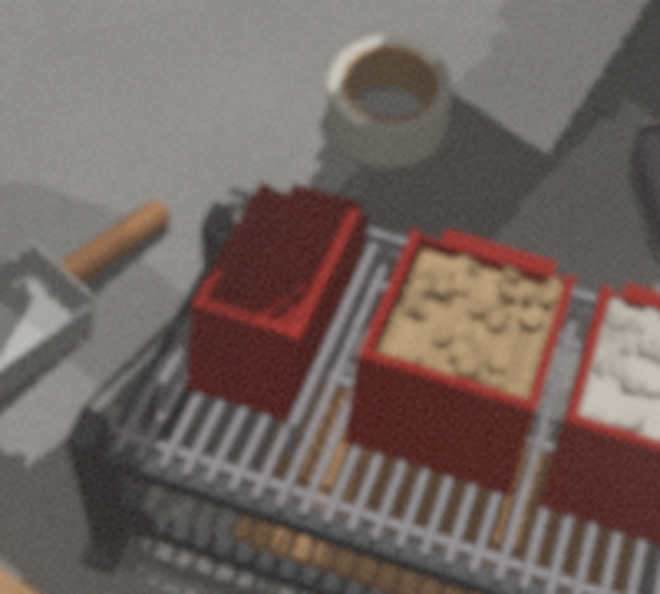

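Run:
```python
import numpy as np
from h import *
for fn,yw,y0 in (("side26.npz",18.56,-.1132),("top26.npz",18.67,-.1168)):
    f=np.load(fn);W=cloud(f);c=f["color"];m=red(c)&np.isfinite(W[...,0]);yaw=np.radians(yw)
    x=W[...,0]*np.cos(yaw)+W[...,1]*np.sin(yaw);y=-W[...,0]*np.sin(yaw)+W[...,1]*np.cos(yaw)-y0
    # rim heights along x near +y wall
    k=m&(y>.024)&(y<.036)&(x>.5)&(x<.7)
    L=[]
    for lo in np.arange(.535,.66,.012):
        q=k&(x>=lo)&(x<lo+.012)
        if q.sum()>3: L.append((lo+.006,np.percentile(W[...,2][q],90)))
    L=np.array(L); print(fn,L.round(4).tolist())
    s=(L[:,0]>.555)&(L[:,0]<.65); p=np.polyfit(L[s,0],L[s,1],1);print("slope",np.degrees(np.arctan(p[0])))
    # finger lip
    q=m&(abs(y)<.02)&(x>.49)&(x<.53);print("lip",q.sum(),np.percentile(x[q],[0,5,50]).round(4),np.median(W[...,2][q]))
    for sgn in(1,-1):
        pts=[]
        for lo in np.arange(.55,.65,.01):
            q=m&(x>=lo)&(x<lo+.01)&(abs(y)<.036)&(W[...,2]>.16)
            if q.sum()>3: pts.append((lo+.005,np.percentile(sgn*y[q],98)*sgn))
        pts=np.array(pts)
        if len(pts)>3: print(sgn,"yaw err",np.degrees(np.polyfit(pts[:,0],pts[:,1],1)[0]).round(2),pts[:,1].mean().round(4))
```

```text
side26.npz [[0.541, 0.1768], [0.553, 0.1806], [0.565, 0.1844], [0.577, 0.1876], [0.589, 0.1901], [0.601, 0.1938], [0.613, 0.1963], [0.625, 0.1992], [0.637, 0.2021], [0.649, 0.2028], [0.661, 0.1653]]
slope 12.92766366913337
lip 32 [0.5056 0.5098 0.5195] 0.11016263266467974
1 yaw err 0.09 0.0312
-1 yaw err -46.25 -0.0007
top26.npz [[0.541, 0.1757], [0.553, 0.1803], [0.565, 0.183], [0.577, 0.1863], [0.589, 0.1889], [0.601, 0.1927], [0.613, 0.1959], [0.625, 0.1993], [0.637, 0.2024], [0.649, 0.2036]]
slope 14.406740795341467
lip 148 [0.5012 0.5027 0.513 ] 0.12642988665375615
1 yaw err -0.56 0.0312
-1 yaw err 0.09 -0.0305
```

Run:
```python
import numpy as np
from h import *
for fn,yw,y0 in (("side26.npz",18.56,-.1132),("top26.npz",18.67,-.1168)):
    f=np.load(fn);W=cloud(f);c=f["color"];m=red(c)&np.isfinite(W[...,0]);yaw=np.radians(yw)
    x=W[...,0]*np.cos(yaw)+W[...,1]*np.sin(yaw);y=-W[...,0]*np.sin(yaw)+W[...,1]*np.cos(yaw)-y0
    for yc in (0,.116,.232):
        k=m&(abs(y-yc)<.025)&(W[...,2]>.193)&(x>.6)&(x<.7); j=m&(abs(y-yc)<.018)&(x<.53)&(x>.48)
        z=W[...,2][k]
        print(fn,yc,k.sum(),"back top x",np.percentile(x[k],[50,95]).round(4),"z",np.percentile(z,95).round(4),"front x",np.percentile(x[j],[1,5]).round(4) if j.sum() else None)
```

```text
side26.npz 0 112 back top x [0.6448 0.6486] z 0.2052 front x [0.5096 0.512 ]
side26.npz 0.116 124 back top x [0.6471 0.6506] z 0.2084 front x [0.5017 0.5028]
side26.npz 0.232 43 back top x [0.6454 0.6479] z 0.2086 front x [0.5002 0.5024]
top26.npz 0 107 back top x [0.6425 0.6455] z 0.2044 front x [0.4864 0.5017]
top26.npz 0.116 95 back top x [0.644  0.6464] z 0.2076 front x [0.5021 0.5029]
top26.npz 0.232 76 back top x [0.6444 0.6464] z 0.2079 front x [0.5023 0.503 ]
```

Run:
```python
import numpy as np,cv2
from station import eyes,outline_of,job
a=np.load("side0.npz");f=eyes.grab_frame("side")
for l in ["wide_bin","scoop","tape_roll","scanner","stock_a"]:
    print(l,[(r["score"],r["extent"]) for r in outline_of(l,f)[:2]])
b=f["color"]
cv2.imwrite("pics/fin.png",np.hstack([cv2.resize(a["color"],(400,300)),cv2.resize(b,(400,300))])[:,:,::-1])
```

```text
wide_bin [(0.62, [109.3, 222.8, 194.3, 294.3])]
scoop [(0.6, [216.0, 240.7, 293.1, 303.8]), (0.2, [428.8, 214.6, 472.1, 282.7])]
tape_roll [(0.93, [339.1, 190.7, 376.1, 230.4])]
scanner [(0.59, [427.1, 215.3, 471.3, 282.8])]
stock_a [(0.83, [403.2, 264.8, 474.2, 352.1]), (0.57, [342.7, 248.7, 417.3, 327.5])]
```

View pics/fin.png

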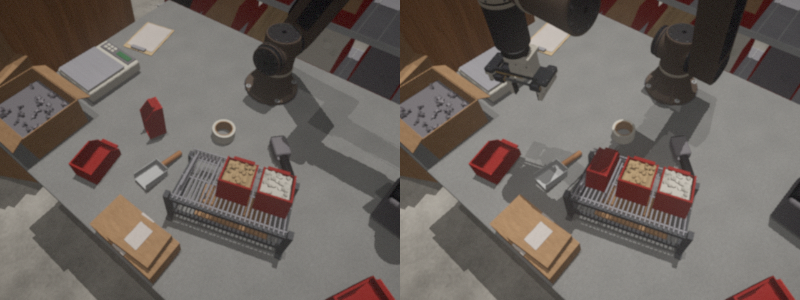

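The before and after side views agree: the bin is in the free lane and everything else is where it started.

```bash
python3 -c "
from station import job; print(job.job_done())"
```

```text
the job is handed in; nothing more can be done
None
```

The narrow bin is in the free lane of the rack, flat on the wires with its low front down against the lip. The job was handed in at about 30 s on the robot's clock.

**Laying over:** I gripped the bin across its sides and tipped it onto its base with a light 3 N grip, so it turned between the pads. I then released it flat on the worktop. My first try at 5 N slid the bin upright instead of tipping it, so I set it down and took a new grip higher up the walls. While tipping, the bin also slid about 35 mm between the pads. I saw this in the depth data and allowed for it.

**Placing:** I took the bin again level, lowered its back edge onto the wires, and let it turn nose-down until flat. Then I drew it down the slope until I felt about 3 N from the lip, opened the fingers part way and backed off.

**Last checks:**
- **Slope:** the bin's top edge slopes about 14.5° in both cameras, leaving out the end bin of the fit. With it in, the side camera gave 12.9°. The back wall read 15.0° just after release and 13.4° from the noisier last picture.
- **Position:** it sits within about 1 mm of the lane's middle, and its back wall lines up with the stock bins within about 2 mm. The finger-lip reading was off by 1–3 mm in both cameras and up to 7 mm at worst in the side camera, so contact with the lip rests mainly on the felt force and the back wall.
- **Other things:** the side view shows the wide bin, scoop, tape roll, scanner and stock bins where they were at the start. In the last top picture the arm hid the right-hand part of the worktop, so the network missed the scoop and its boxes for the wide bin and tape roll were wrong.

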